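# Make a pad printer's plate carrier ready

### The job

Make the pad printer's plate carrier ready for the next tin lids: take the larger printing plate from the rack, lay it flat in the carrier's seat with its etched face up, let go of it and swing the clamp lever fully shut over its near end. Then set the ink cup down on the plate, ceramic ring down, on the spot where the bridge's fork will close round its neck, let go and swing the bridge fully shut. Set both down gently without letting them fall, and leave the other things on the bench where they are.

Things in the scene. Friction and masses are not known exactly. Their poses are not given: they have to be found in the camera images.
- carrier: Plate carrier of a pad printer: grey metal bed fixed on the bench, 148 x 126 mm. Origin on the bench under the centre of the plate seat; x along the plate's length, away from the robot, y to the left, z up. Finger cut-outs in both long sides at x -46 to 0 mm, down to the bench and open outwards from y = +-33 mm clear fingers that hold a plate. Guide rods at the far end, x 64-124 mm.
- seat (a point): Centre of the plate seat's floor, 24 mm above the carrier's origin; axes as the carrier's. The seat is 104 x 67 mm (x, y), ringed by steel stops that stand 7 mm above its floor, so a seated plate stands 3 mm proud of them.
- plate: The larger printing plate in the rack: 100 x 64 x 10 mm slab, 0.3 kg. Origin at the centre of its back; x along its length, y its width, z out of the etched face (matt, with an etched emblem; back: bare steel, two bores). It stands on its +x end and leans 25 degrees back: -x end on top, sides free, etched face away from the robot and 25 degrees upward. May lie either end first in the seat.
- plate_face (a point): Centre of the plate's etched face; axes as the plate's.
- rack: Fixed plate rack, left or right: grey 148 x 92 mm foot, two leaning sheet-steel slots 64 mm apart along x; either may hold the larger plate. Origin under its centre, z up, -x towards the robot; plates' tops lean 25 degrees to -x. A slot holds the plate's lower end by a 16 mm lip in front and a 58 mm rest behind, 52 mm wide: draw the plate out along its length by 30 mm before turning it.
- clamp (a joint): Clamp lever of the carrier, rad: 0 = shut (nose 1.5 mm above the near end of a seated plate, handle across the carrier's near end), 1.8 = wide open. Opens clockwise seen from above, shuts anticlockwise. Upright axis; stays where it is left; needs about 1 N at the knob.
- clamp_pivot (a point): On the clamp lever's upright axis, 68 mm nearer the robot than the seat's centre and 22 mm to the left of it (carrier x, y), 38 mm above the bench. Axes as the carrier's.
- clamp_knob (a point): Middle of the clamp lever's upright black round knob (13 mm across, 27 mm tall, its foot on the lever, 42 mm above the bench, its top 67 mm), 60 mm from the pivot. Turns with the lever.
- cup: Closed ink cup, clean and empty, 0.22 kg: white ceramic ring (52 mm across, 6 mm high) below an aluminium body of 51 mm, shoulder 32 mm up, then a steel neck 12 mm across, and from 44 to 54 mm a round aluminium knob 28 mm across to hold it by. Origin at the centre of the ring's lower face, z up towards the knob. It starts ring down on its stand.
- cup_knob (a point): Middle of the cup's 28 mm knob, 49 mm above the cup's origin.
- cup_stand: Round grey stand of the cup, fixed, 84 mm across, its top 10 mm high, with six small pins 5 mm tall round the cup. Origin under its centre.
- cup_spot (a point): Where the centre of the cup's ring comes on the plate: on the seat's centre line, 18 mm beyond its centre, on the top face of a seated plate, 34 mm above the bench. Axes as the carrier's.
- bridge (a joint): Cup bridge of the carrier, rad: 0 = shut (arm across the carrier, the 20 mm slot of its fork round the cup's neck, under its knob), 1.8 = wide open. Opens anticlockwise seen from above, shuts clockwise. The fork, 69 to 75 mm above the bench, passes between shoulder (66) and knob (78) of a cup standing on the seated plate. Upright axis; stays where it is left; needs about 1 N at the knob.
- bridge_pivot (a point): On the bridge's upright axis, 62 mm to the left of cup_spot (carrier y), 67 mm above the bench. Axes as the carrier's.
- bridge_knob (a point): Middle of the upright black round knob at the end of the bridge's arm (13 mm across, about 29 mm tall, its foot on the arm, 75 mm above the bench, its top 104 mm), 97 mm from the pivot. Turns with the bridge.
- spare: Smaller printing plate in the other slot of the rack, 64 x 48 x 10 mm; stays there. Origin on its back face, 14 mm from its upper end, axes as the plate's.
- tin_a: Tea tin, steel, 71 mm across, 92 mm tall, behind the carrier on the left. Origin under its centre. Stays where it is.
- tin_b: The same tin behind the carrier on the right. Stays.
- carton_a: Dark tea carton with an olive band, 52 x 120 x 72 mm, to the right. Origin under its centre. Stays.
- carton_b: The same carton, to the left. Stays.
- thinner: White thinner bottle, 60 mm across, 160 mm tall, at the far left. Origin under its centre. Stays.
- spatula: Ink spatula, 200 mm long, lying at the near right. Stays.
- tape: Roll of tape lying flat, 90 mm across, 25 mm high, at the near left. Stays.

How it is judged (in metres and radians):
On the way, in this order (a step that is already met when the one before it is completed fails the run):
1. the larger plate lies flat in the seat, etched face up, and is let go, the clamp still open (x of plate in the frame of carrier between -0.004 and 0.004 m and y of plate in the frame of carrier between -0.004 and 0.004 m and z of plate in the frame of carrier between 0.0215 and 0.0265 m and angle between plate's own z axis and vertical below 0.05 rad and angle between the x axis of plate and the x axis of carrier, either way round below 0.08 rad and contact force between plate and the fingers below 0.2 N and value of joint clamp above 0.6 rad), for 0.2 s.
2. the clamp lever is swung fully shut over the seated plate, before the cup is on it (x of plate in the frame of carrier between -0.004 and 0.004 m and y of plate in the frame of carrier between -0.004 and 0.004 m and z of plate in the frame of carrier between 0.0215 and 0.0265 m and angle between plate's own z axis and vertical below 0.05 rad and angle between the x axis of plate and the x axis of carrier, either way round below 0.08 rad and value of joint clamp below 0.09 rad), for 0.2 s.
3. the cup stands ring down on the plate at its spot and is let go, the bridge still open (all of step 2 and horizontal distance between cup and cup_spot below 0.007 m and z of cup in the frame of carrier between 0.031 and 0.037 m and angle between cup's own z axis and vertical below 0.06 rad and contact force between cup and the fingers below 0.2 N and value of joint bridge above 0.6 rad), for 0.2 s.
4. the bridge is swung fully shut round the cup's neck (horizontal distance between cup and cup_spot below 0.007 m and z of cup in the frame of carrier between 0.031 and 0.037 m and angle between cup's own z axis and vertical below 0.06 rad and value of joint bridge below 0.09 rad), for 0.2 s.
At the end, for the whole second after the job is handed in: Plate flat in the seat, etched face up (within 4 mm and 0.08 rad, either end first; tilt under 0.05 rad; back 21.5-26.5 mm up); clamp under 0.09 rad; cup upright on the plate (ring 31-37 mm up, tilt under 0.06 rad) within 7 mm of cup_spot; bridge under 0.09 rad; plate and cup at rest (all of step 2 and all of step 4 and linear speed of each of plate, cup below 0.02 m/s); the robot touches nothing.
It fails at once if the smaller plate is pushed more than 20 mm from its place in the rack (distance of spare from where it was at the start of the episode above 0.02 m).
It fails at once if another thing on the bench (tin, carton, bottle, spatula, tape) is pushed more than 40 mm (distance of any of tin_a, tin_b, carton_a, carton_b, thinner, spatula, tape from where it was at the start of the episode above 0.04 m).
It fails at once if the plate is let fall, faster than 0.6 m/s out of the hand (a drop of about 18 mm) (contact force between plate and the fingers below 0.1 N and linear speed of plate above 0.6 m/s).
It fails at once if the cup is let fall, faster than 0.5 m/s out of the hand (a drop of about 13 mm) (contact force between cup and the fingers below 0.1 N and linear speed of cup above 0.5 m/s).
It also fails if it takes over 72 s, if anything falls off the work surface, if the arm or the gripper's body presses on something with over 40 N, if the wrist force passes 120 N, or if a joint passes its speed limit or range.

### The arm

A 6-joint arm with a two-finger parallel gripper is mounted at the origin on the work surface. World frame = base frame: x ahead of the robot, y to its left, z up, the work surface at z = 0. Lengths are in m, angles in degrees, forces in N, time in s.
With the tool pointing down it reaches from about 0.375 to 0.9 m from the base axis. Payload 3.1 kg.
Tool frame: the origin (TCP) lies at the very end of the fingers, on their centre line; the grasp point (between the pads) lies 19 mm behind it; z points along the fingers, y is the line along which they close (so a half turn about z gives the same grasp; the last joint's range is limited). The gripper opens to 87 mm and grips with 3 to 60 N. Pads are 19 mm wide; open, the fingers measure 117 mm over their backs; the gripper's body (75 mm by 190 mm) begins 51 mm behind the grasp point.
Start: joints at [57.84, 30.224, 82.088, -0, 67.689, -10.227], TCP at [0.233, 0.58, 0.223] pointing down, gripper open.
Joint ranges: [-176.69, 176.69], [-43.24, 126.21], [12.49, 139.97], [-82, 262], [0, 151.66], [-163.58, 163.58]. Speed limits (degrees/s): [159.86, 159.86, 180, 180, 180, 180].

### API

Orientations are given as a 3x3 rotation matrix whose columns are the frame's x, y, z axes.
In Python, from rig import readout, viewer, ticket gives the robot as it stands.
- The arm moves only by the tool send_rows, never from a script. Its argument "moves" is a list of rows, each a list of 6 numbers: the shift along the tool's x, y, z in units of 250 mm (1.0 is 250 mm), then the turn, a rotation vector about the tool's x, y, z in units of 90 degrees (1.0 is 90 degrees). A call has 1 to 12 rows; each row is the pose to reach, as a shift and turn from the pose commanded when the call began, along the tool's axes at that moment; what a row does not reach only later rows make up. A row lasts 1/10 s, in which the tool goes at most 50 mm and 8.59 degrees, less where a joint would pass 70% of its speed; a pose out of reach is approached as far as the arm can. A call with a number of a shift or a turn outside -1 to 1 is refused whole. A call with a gripper value outside its range is refused whole. "grip" is the opening, from 0 (shut) to 1 (fully open), set as the call begins (left out, the last holds). The fingers move at their own pace and stop on an object; the grip force is fixed at half the most. Time passes only in rows, so rows that repeat a pose let the fingers close. It gives the time, the measured TCP pose, the force, the opening and the grip force at its end, in the units of the state.
- readout.read_state(): the state, without advancing time (a new reading comes with each control period).
- viewer.capture(name): name is "scene" or "top" or "wrist"; returns (picture, depth): 384x512x3 uint8, red, green, blue; 384x512 float32, m along the optical axis (not along the pixel's ray), 0 where there is no reading.
- viewer.camera_info(name): a dict with "fx", "fy", "cx", "cy" (pixels), "distortion" ([k1, k2, p1, p2, k3] as OpenCV has them; the pictures are not rectified), "R" (3x3) and "t" (3): a world point X has camera coordinates R X + t; the wrist camera has in their place "tool_from_camera" (4x4, takes a point from camera to tool coordinates, whose origin is the TCP and whose axes are the flange's). Camera axes: x right, y down, z forward; pixel columns grow to the right and rows downward; lengths in m; the calibration is good to about 2 mm. A picture is of the moment at which its call begins: read the wrist's pose just before it. camera_info takes no time and is no camera call.
- ticket.hand_in(): hands the job in; it is judged then, once.
The state is a dict: "time_s": time; "joint_positions": joint angles; "qvel": joint speeds; "tau": joint torques, N m; "position": TCP position; "tcp_rot": TCP orientation; "force": force on the tool from outside, world axes, zero at the start; "moment": the same for the moment, N m; "opening": opening from 0.0 (shut) to 1.0 (fully open); "grasp_force": force on a finger pad.
Only numpy, scipy, OpenCV 4.12 (cv2) and the standard library are available. Lean on these libraries where they do the work, as an engineer would, in place of code of your own. Each camera call takes 0.05 s, during which the arm holds its last target. There are 200 camera calls.

## Working session

There is one attempt and no reset: what is moved stays moved. The work goes in short steps, Python scripts to look and compute and a tool call to move; the robot and the scene stay as the last step left them, time stands still between calls to the robot, and variables do not carry over. Pictures are saved under pics/ and viewed, at most 10 in all, crops included, and the job is handed in when it is done.

Besides the shell and the picture viewer there is one more tool, called in YAML: its name, and indented under it one key for each argument. send_rows: Moves the arm, as the interface text tells. Shifts and turns lie within -1 to 1; 1 stands for 250 mm of shift or 90 degrees of turn. Its arguments: {"type":"object","properties":{"moves":{"type":"array"},"grip":{"type":"number"}},"required":["moves"]}

```bash
ls; mkdir -p pics; cat > h.py <<'E'
import numpy as np, cv2
from rig import readout, viewer, ticket
def cap(name):
    s=readout.read_state(); p,d=viewer.capture(name); return s,p,d
def campose(name,s=None):
    c=viewer.camera_info(name); K=np.array([[c['fx'],0,c['cx']],[0,c['fy'],c['cy']],[0,0,1]]); D=np.array(c['distortion'],float)
    if 'R' in c:
        R=np.array(c['R']).T; o=-R@np.array(c['t'])
    else:
        T=np.array(c['tool_from_camera']); Rt=np.array(s['tcp_rot']); R=Rt@T[:3,:3]; o=Rt@T[:3,3]+np.array(s['position'])
    return K,D,R,o
def rays(name,uv,s=None):
    K,D,R,o=campose(name,s)
    n=cv2.undistortPoints(np.array(uv,float).reshape(-1,1,2),K,D).reshape(-1,2)
    return o,np.c_[n,np.ones(len(n))]@R.T
def onz(name,uv,z,s=None):
    o,r=rays(name,uv,s); return o+r*((z-o[2])/r[:,2])[:,None]
def cloud(name,d,s=None):
    v,u=np.mgrid[0:384,0:512]; o,r=rays(name,np.c_[u.ravel(),v.ravel()],s)
    P=o+r*d.reshape(-1,1); P[d.ravel()==0]=np.nan; return P.reshape(384,512,3)
E
python3 - <<'E'
from h import *
for n in ['top','scene']:
    s,p,d=cap(n); np.savez(f'{n}.npz',p=p,d=d)
    cv2.imwrite(f'pics/{n}.png',cv2.resize(p[:,:,::-1],(800,600),interpolation=cv2.INTER_CUBIC))
    K,D,R,o=campose(n); print(n,K[0,0],D,o.round(3),R[:,2].round(2))
print(readout.read_state())
E
```

```text
pics
top 398.37205027843993 [0.01377821 0.         0.         0.         0.        ] [0.406 0.05  1.185] [ 0.1  -0.01 -0.99]
scene 440.7888992707743 [-0.14694403  0.          0.          0.          0.        ] [1.42  1.043 0.964] [-0.56 -0.62 -0.55]
{'time_s': 0.1, 'joint_positions': array([ 5.78405215e+01,  3.02737229e+01,  8.21485606e+01, -1.45503377e-03,
        6.76872319e+01, -1.02276500e+01]), 'qvel': array([ 0.01274847, -0.24084626, -0.24889388,  0.00142806,  0.02774231,
       -0.00335256]), 'tau': array([-3.51161907e-04, -4.40982735e+01, -1.77150285e+01,  6.34911004e-02,
        5.33739477e-02, -3.06729908e-05]), 'position': array([0.23307407, 0.57922079, 0.22167126]), 'tcp_rot': array([[-9.27632363e-01,  3.73493245e-01, -9.97507674e-04],
       [ 3.73494443e-01,  9.27630984e-01, -1.63064053e-03],
       [ 3.16285803e-04, -1.88519850e-03, -9.99998173e-01]]), 'force': array([ 0.09765594, -0.38495227, -0.78049741]), 'moment': array([ 0.05272076, -0.0178691 , -0.01874875]), 'grasp_force': 0.0, 'opening': 0.9997302912734289}
```

View pics/top.png

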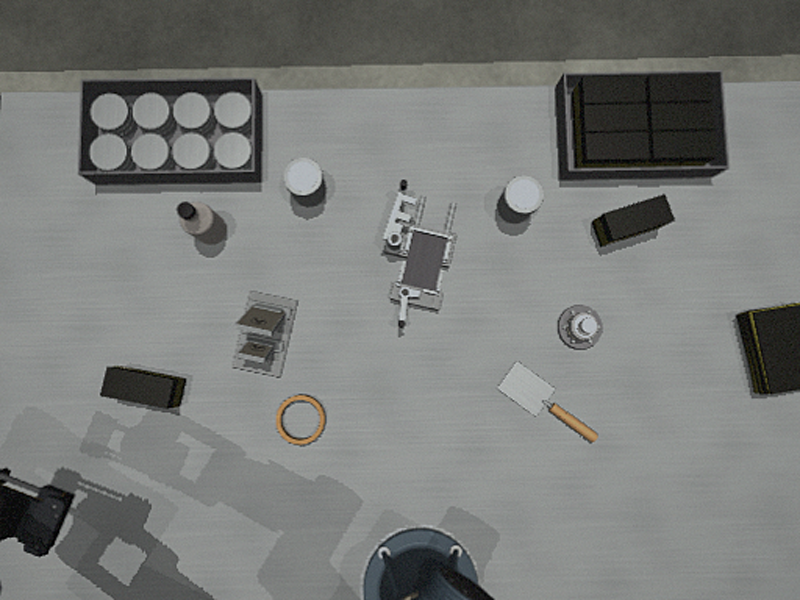

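View pics/scene.png

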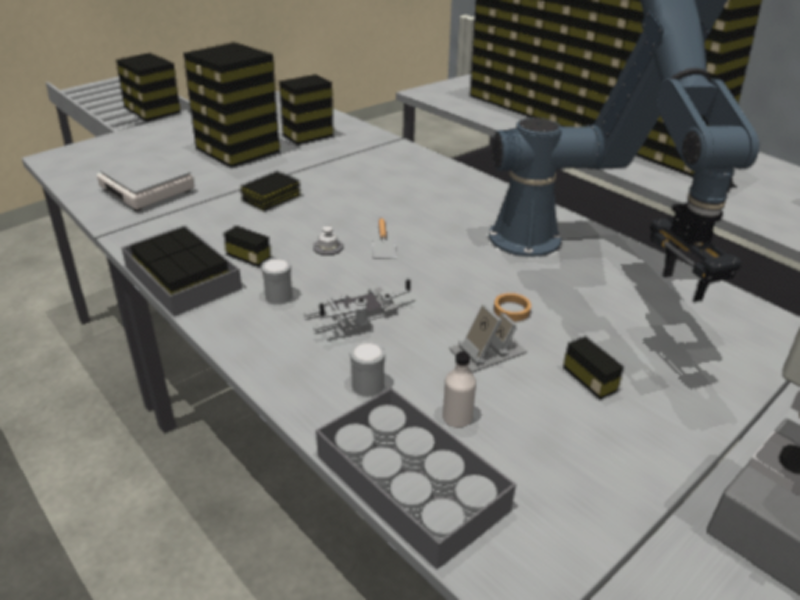

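The top view shows the carrier at about (424,262), with the clamp lever open toward the robot (knob 402,325) and the bridge open to the far side (knob 403,185). The rack is at (265,335) with the larger plate in its far slot, and the cup is at (585,325). The scene view agrees.

```bash
python3 - <<'E'
from h import *
z=np.load('top.npz'); P=cloud('top',z['d'])
def px(u,v): return P[int(v/1.5625)-1:int(v/1.5625)+2,int(u/1.5625)-1:int(u/1.5625)+2].reshape(-1,3)
for n,u,v in [('seat',425,262),('clampknob',402,323),('bridgeknob',403,185),('plate',262,318),('spare',258,347),('cup',586,324),('rackfoot_nl',236,370),('nr',281,375),('fl',252,292),('fr',297,298),('tina',303,175),('bottle',195,212)]:
    print(n,np.nanmedian(px(u,v),axis=0).round(3))
d=z['d']; print((d==0).mean())
c=viewer.camera_info('wrist'); print(c['fx'],np.array(c['tool_from_camera']).round(3),c['distortion'])
E
```

```text
seat [ 0.596 -0.023  0.026]
clampknob [0.478 0.025 0.069]
bridgeknob [0.723 0.02  0.102]
plate [0.492 0.277 0.068]
spare [0.439 0.286 0.049]
cup [ 0.47  -0.308  0.064]
rackfoot_nl [0.401 0.336 0.002]
nr [0.387 0.253 0.001]
fl [0.548 0.307 0.003]
fr [0.534 0.222 0.002]
tina [0.745 0.199 0.094]
bottle [0.667 0.374 0.151]
0.0038350423177083335
316.97339642773886 [[ 0.001 -0.955 -0.295  0.081]
 [ 1.     0.001  0.     0.002]
 [ 0.    -0.295  0.955 -0.161]
 [ 0.     0.     0.     1.   ]] [-0.06746123  0.          0.          0.          0.        ]
```

```bash
cat >> h.py <<'E'
from scipy.spatial.transform import Rotation as Ro
def toolR(yaw,th,y0=0):
    """th>0: flange leans away along +x(yaw) and tool points back to robot. tool y ~ +y(yaw)"""
    c,s=np.cos(np.radians(th)),np.sin(np.radians(th))
    B=np.array([[-c,0,-s],[0,1,0],[s,0,-c]])
    return Ro.from_euler('z',yaw,degrees=True).as_matrix()@B
def row(pos,R,s=None):
    s=s or readout.read_state(); R0=np.array(s['tcp_rot']); p=np.array(s['position'])
    d=R0.T@(np.array(pos)-p)/0.25; w=Ro.from_matrix(R0.T@R).as_rotvec(degrees=True)
    print('row',d.round(4),(w/90).round(4),'nrows>=',max(np.linalg.norm(d)*5,np.linalg.norm(w)/8.59).round(1))
E
python3 - <<'E'
from h import *
row((0.40,0.44,0.28),toolR(-11,15))
row((0.60,0.25,0.28),toolR(-11,30))
E
```

```text
row [-0.8273 -0.2676 -0.2331] [ 0.0147  0.1658 -0.1209] nrows>= 4.5
row [-1.8533 -0.6738 -0.2326] [ 0.0306  0.332  -0.119 ] nrows>= 9.9
```

send_rows:
  moves:
    - [-0.83,-0.27,-0.23,0.015,0.166,-0.12]
    - [-0.83,-0.27,-0.23,0.015,0.166,-0.12]
    - [-0.83,-0.27,-0.23,0.015,0.166,-0.12]
    - [-0.83,-0.27,-0.23,0.015,0.166,-0.12]
    - [-0.83,-0.27,-0.23,0.015,0.166,-0.12]
    - [-0.83,-0.27,-0.23,0.015,0.166,-0.12]

```text
time_s: 0.7
position: [0.4057, 0.437, 0.2808]
tcp_rot: [[-0.948, 0.198, -0.249], [0.191, 0.98, 0.053], [0.255, 0.002, -0.967]]
force: [-0.5, 1.0, 0.1]
opening: 1.0
grasp_force: 0.0
```

```bash
python3 - <<'E'
from h import *
row((0.61,0.25,0.27),toolR(-11,30)); print(readout.read_state()['joint_positions'].round(1))
E
```

```text
row [-0.9286 -0.571  -0.2013] [ 0.0031  0.1694 -0.0041] nrows>= 5.5
[ 31.1  28.7  76.6  10.   85.6 -49.2]
```

send_rows:
  moves:
    - [-0.93,-0.57,-0.2,0,0.17,0]
    - [-0.93,-0.57,-0.2,0,0.17,0]
    - [-0.93,-0.57,-0.2,0,0.17,0]
    - [-0.93,-0.57,-0.2,0,0.17,0]
    - [-0.93,-0.57,-0.2,0,0.17,0]
    - [-0.93,-0.57,-0.2,0,0.17,0]
    - [-0.93,-0.57,-0.2,0,0.17,0]

```text
time_s: 1.4
position: [0.6087, 0.2513, 0.2658]
tcp_rot: [[-0.846, 0.197, -0.495], [0.17, 0.98, 0.099], [0.505, -0.0, -0.863]]
force: [0.7, 0.4, 0.6]
opening: 1.001
grasp_force: 0.0
```

```bash
python3 - <<'E'
from h import *
s,p,d=cap('wrist'); np.savez('w1.npz',p=p,d=d,s=np.array(s,dtype=object)); cv2.imwrite('pics/w1.png',p[:,:,::-1]); print(s['position'],s['qvel'].max())
E
```

```text
[0.60869721 0.25132573 0.26584946] 3.4928581687344216
```

View pics/w1.png

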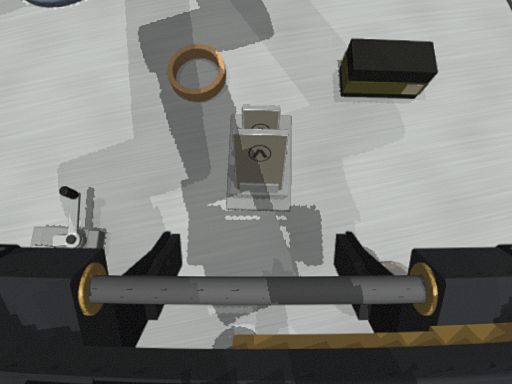

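The wrist view shows the larger plate's etched face at about x 237–289, y 131–188, with its emblem at (261,153). The spare is behind it at (261,118), and the clamp knob is at the left (68,190).

```bash
cat >> h.py <<'E'
def load(f):
    z=np.load(f,allow_pickle=True); return z['p'],z['d'],(z['s'].item() if 's' in z else None)
E
python3 - <<'E'
from h import *
p,d,s=load('w1.npz'); P=cloud('wrist',d,s)
for v in (110,118,126,130,133,140,153,170,184,188,192,200): print(v,p[v,255],P[v,255].round(3))
# face by plane growth
seed=P[150:178,245:280].reshape(-1,3); seed=seed[~np.isnan(seed[:,0])]
c=seed.mean(0); n=np.linalg.svd(seed-c)[2][2]; n*=np.sign(n[0])
m=(np.abs((P-c)@n)<0.004); m[np.isnan(m)]=0
k,lab=cv2.connectedComponents(m.astype(np.uint8)); M=lab==lab[160,258]
pts=P[M]; c=pts.mean(0); n=np.linalg.svd(pts-c)[2][2]; n*=np.sign(n[0])
print('n',n,'elev',np.degrees(np.arcsin(n[2])),'yaw',np.degrees(np.arctan2(n[1],n[0])),M.sum())
e=np.cross([0,0,1],n); e/=np.linalg.norm(e); u=np.cross(n,e)
Q=np.c_[(pts-c)@e,(pts-c)@u]; 
(cx,cy),(w,h),a=cv2.minAreaRect((Q*1000).astype(np.float32)); print('rect',cx,cy,w,h,a)
print(np.percentile(Q,[0,1,2,98,99,100],axis=0)*1000); print('c',c,'centre',c+e*cx/1000+u*cy/1000)
for v in range(120,200,6):
    r=np.where(M[v])[0]; print(v,r.min() if len(r) else 0,r.max() if len(r) else 0,len(r))
E
```

```text
110 [124 125 122] [0.424 0.286 0.075]
118 [100  97  85] [0.429 0.285 0.065]
126 [97 95 82] [0.435 0.284 0.053]
130 [159 163 160] [0.466 0.278 0.107]
133 [176 179 177] [0.471 0.277 0.11 ]
140 [101  99  86] [0.476 0.276 0.101]
153 [38 39 36] [0.485 0.274 0.083]
170 [73 72 62] [0.497 0.272 0.055]
184 [111 112 110] [0.51  0.269 0.036]
188 [91 92 93] [0.514 0.268 0.03 ]
192 [ 99 101  99] [0.518 0.267 0.023]
200 [107 110 107] [0.526 0.266 0.008]
n [ 0.88439989 -0.19765214  0.42281256] elev 25.012283992984727 yaw -12.597861420762994 5118
rect 32.69024658203125 15.010814666748047 128.0519256591797 647.0570678710938 89.91707611083984
[[-290.92130481  -49.02613187]
 [-276.46953567  -47.22660689]
 [-262.7094839   -46.88069683]
 [ 325.17944657   77.19597986]
 [ 340.47801127   77.7401607 ]
 [ 356.1344709    79.09979477]]
c [0.51097804 0.30047231 0.0397234 ] centre [0.51191404 0.33375981 0.05332645]
120 0 0 0
126 0 0 0
132 232 273 22
138 233 287 55
144 233 286 54
150 233 285 53
156 234 285 52
162 234 284 51
168 235 283 49
174 235 283 49
180 235 282 48
186 236 281 8
192 80 287 18
198 81 368 232
```

```bash
python3 - <<'E'
from h import *
p,d,s=load('w1.npz'); P=cloud('wrist',d,s)
seed=P[142:176,242:278].reshape(-1,3)
c=seed.mean(0); n=np.linalg.svd(seed-c)[2][2]; n*=np.sign(n[0])
print('elev',np.degrees(np.arcsin(n[2])),'yaw',np.degrees(np.arctan2(n[1],n[0])), np.abs((seed-c)@n).max())
e=np.cross([0,0,1],n); e/=np.linalg.norm(e); u=np.cross(n,e)
m=(np.abs((P-c)@n)<0.004); m[:128]=0;m[182:]=0;m[:,:225]=0;m[:,300:]=0
# image edges by row -> rays on plane
def onp(uv):
    o,r=rays('wrist',uv,s); return o+r*(((c-o)@n)/(r@n))[:,None]
L=[];Rr=[]
for v in range(140,178,2):
    q=np.where(m[v])[0]; L.append((q.min()-.5,v));Rr.append((q.max()+.5,v))
for X in (L,Rr):
    q=onp(X)-c; print('side',(q@e*1000).round(1))
g=cv2.cvtColor(p,cv2.COLOR_RGB2GRAY)
for u_ in (245,255,270,280):
    print(u_,g[126:142,u_], (np.array([(P[v,u_]-c)@n for v in range(126,142)])*1000).round(0))
    q=onp([(u_,v) for v in range(130,142)])-c; print((q@u*1000).round(0))
print('c',c,'e',e,'u',u,'n',n)
E
```

```text
Traceback (most recent call last):
numpy.linalg.LinAlgError: SVD did not converge
```

```bash
cat > pl.py <<'E'
from h import *
p,d,s=load('w1.npz'); P=cloud('wrist',d,s)
seed=P[142:176,242:278].reshape(-1,3); seed=seed[~np.isnan(seed[:,0])]
c=seed.mean(0); n=np.linalg.svd(seed-c)[2][2]; n*=np.sign(n[0])
print('elev',np.degrees(np.arcsin(n[2])),'yaw',np.degrees(np.arctan2(n[1],n[0])), np.abs((seed-c)@n).max())
e=np.cross([0,0,1],n); e/=np.linalg.norm(e); u=np.cross(n,e)
m=(np.abs((P-c)@n)<0.004); m[:128]=0;m[182:]=0;m[:,:225]=0;m[:,300:]=0
# image edges by row -> rays on plane
def onp(uv):
    o,r=rays('wrist',uv,s); return o+r*(((c-o)@n)/(r@n))[:,None]
L=[];Rr=[]
for v in range(140,178,2):
    q=np.where(m[v])[0]; L.append((q.min()-.5,v));Rr.append((q.max()+.5,v))
for X in (L,Rr):
    q=onp(X)-c; print('side',(q@e*1000).round(1))
g=cv2.cvtColor(p,cv2.COLOR_RGB2GRAY)
for u_ in (245,255,270,280):
    print(u_,g[126:142,u_], (np.array([(P[v,u_]-c)@n for v in range(126,142)])*1000).round(0))
    q=onp([(u_,v) for v in range(130,142)])-c; print((q@u*1000).round(0))
print('c',c,'e',e,'u',u,'n',n)
E
python3 pl.py
```

```text
elev 24.90241794288331 yaw -12.776632832887413 0.0019822894093499263
side [-32.  -32.1 -32.3 -32.5 -32.6 -32.8 -31.7 -31.9 -32.1 -32.2 -32.4 -32.6
 -32.7 -31.6 -31.8 -32.  -32.2 -32.3 -32.5]
side [32.1 31.2 31.4 31.7 32.  31.  31.3 31.6 31.8 32.1 31.1 31.4 31.7 32.
 31.  31.3 31.5 31.8 32.1]
245 [ 95  93  98 154 156 157 153 155 165 106  95  96  94  97  98  99] [-58. -57. -57.  -9.  -6.  -6.  -4.  -3.   0.  -1.  -0.  -0.   0.  -2.
   0.  -1.]
[45. 44. 42. 41. 40. 38. 37. 35. 33. 32. 30. 29.]
255 [ 94  98 112 178 161 160 161 178 219 122  88  98  96  98  98  96] [-58. -57. -58. -10.  -8.  -5.  -3.  -2.   0.  -0.   0.  -1.  -1.  -0.
  -1.  -1.]
[46. 44. 43. 41. 40. 38. 37. 35. 34. 32. 31. 29.]
270 [ 98  95  99 142 160 161 159 166 189 121  95  96  97  98  98  97] [-58. -57. -57.  -9.  -9.  -6.  -4.  -2.  -1.  -0.   0.  -0.   0.   1.
  -0.  -1.]
[46. 45. 43. 42. 40. 39. 37. 36. 34. 33. 31. 30.]
280 [151 155 150 132 157 157 158 162 160 142 103  95  98  96  97  97] [-100.  -97.  -96.  -93.   -9.   -7.   -4.   -4.   -2.   -0.   -1.   -0.
    1.    0.    1.    0.]
[47. 45. 44. 42. 41. 39. 38. 36. 35. 33. 32. 30.]
c [0.48984966 0.27889175 0.07431414] e [ 0.22115078  0.97523963 -0.        ] u [-0.41064814  0.09312086  0.90702625] n [ 0.88456794 -0.20058956  0.42107409]
```

Plate width checks out at 63.8 mm, with a 24.9° lean. I'll measure the carrier before grasping.

```bash
python3 - <<'E'
from h import *
row((0.64,-0.02,0.30),toolR(-8,0))
E
```

```text
row [-0.2272 -1.0464 -0.2899] [ 0.0099 -0.3378 -0.0347] nrows>= 5.5
```

send_rows:
  moves:
    - [-0.22,-1.0,-0.29,0,-0.338,-0.035]
    - [-0.22,-1.0,-0.29,0,-0.338,-0.035]
    - [-0.22,-1.0,-0.29,0,-0.338,-0.035]
    - [-0.22,-1.0,-0.29,0,-0.338,-0.035]
    - [-0.22,-1.0,-0.29,0,-0.338,-0.035]
    - [-0.22,-1.0,-0.29,0,-0.338,-0.035]
    - [-0.22,-1.0,-0.29,0,-0.338,-0.035]
    - [-0.22,-1.0,-0.29,0,-0.338,-0.035]

```text
time_s: 2.25
position: [0.6401, -0.0051, 0.3022]
tcp_rot: [[-0.99, 0.139, 0.004], [0.139, 0.99, 0.017], [-0.001, 0.017, -1.0]]
force: [0.6, 0.4, -1.2]
opening: 1.0
grasp_force: 0.0
```

```bash
python3 - <<'E'
from h import *
s,p,d=cap('wrist'); np.savez('w2.npz',p=p,d=d,s=np.array(s,dtype=object)); cv2.imwrite('pics/w2.png',cv2.resize(p[:,:,::-1],(800,600),interpolation=cv2.INTER_CUBIC)); print(s['position'],s['qvel'].max())
E
```

```text
[ 0.64010342 -0.00508563  0.30218879] 1.1920955832760465
```

View pics/w2.png

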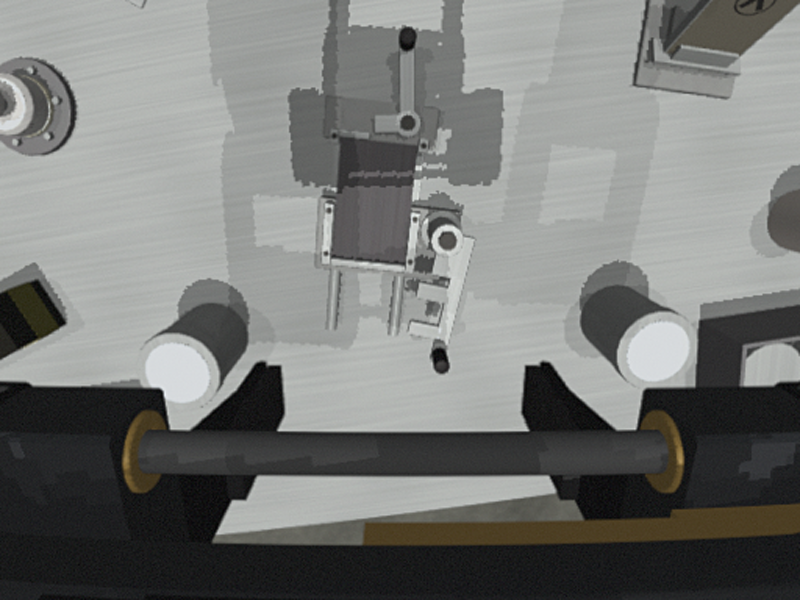

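The wrist view shows the seat's dark floor with corners near (341,136), (417,141), (406,265) and (331,260). The clamp pivot is at (408,123) with its knob at (407,38), and the bridge pivot is at (446,237) with its knob at (440,358). All in 800x600 pixels.

```bash
python3 - <<'E'
from h import *
p,d,s=load('w2.npz'); P=cloud('wrist',d,s); g=cv2.cvtColor(p,cv2.COLOR_RGB2GRAY).astype(int)
k=1.5625
def at(u,v,w=1): 
    u,v=int(u/k),int(v/k); return np.nanmedian(P[v-w:v+w+1,u-w:u+w+1].reshape(-1,3),axis=0).round(4)
for n,u,v in [('cpiv',408,123),('cknob',407,34),('bpiv',446,238),('bknob',440,352),('floor',380,220),('floor2',380,155)]: print(n,at(u,v))
sub=P[95:165,216:262]; print('floor z',np.nanmedian(sub[...,2]))
m=((np.abs(P[...,2]-np.nanmedian(sub[...,2]))<.0035)&(g<100)).astype(np.uint8); m[:,:200]=0;m[:,275:]=0;m[:80]=0;m[175:]=0
m=cv2.morphologyEx(m,cv2.MORPH_CLOSE,np.ones((5,5)))
k_,l=cv2.connectedComponents(m); M=l==l[140,240]
c,_=cv2.findContours(M.astype(np.uint8),0,2); cc=c[0].reshape(-1,2)
Q=onz('wrist',cc,.024,s); print(cv2.minAreaRect((Q[:,:2]*1000).astype(np.float32)),cv2.boundingRect(cc))
for v in range(84,176,4):
    r=np.where(M[v])[0]
    if len(r): 
        a=onz('wrist',[(r.min()-.5,v),(r.max()+.5,v)],.024,s)[:,:2]; print(v,r.min(),r.max(),a.round(4).tolist(), (np.linalg.norm(a[0]-a[1])*1000).round(1))
for u in (222,230,238,246,254):
    r=np.where(M[:,u])[0]; a=onz('wrist',[(u,r.min()-.5),(u,r.max()+.5)],.024,s)[:,:2]; print(u,r.min(),r.max(),a.round(4).tolist())
E
```

```text
cpiv [0.5372 0.0196 0.0455]
cknob [0.4762 0.0261 0.0666]
bpiv [0.6276 0.0357 0.0821]
bknob [0.7202 0.0196 0.0854]
floor [ 0.6131 -0.0151  0.0234]
floor2 [ 0.5592 -0.0071  0.0234]
floor z 0.023332374930860822
((590.9033203125, -19.509098052978516), (82.48660278320312, 120.7630386352539), 78.0920639038086) (207, 80, 65, 90)
84 237 270 [[0.539, -0.0127], [0.5452, 0.0317]] 44.8
88 217 268 [[0.5403, -0.0396], [0.5499, 0.0284]] 68.7
92 217 267 [[0.5453, -0.0405], [0.5547, 0.0265]] 67.6
96 217 267 [[0.5504, -0.0414], [0.5598, 0.0258]] 67.8
100 217 266 [[0.5554, -0.0422], [0.5648, 0.0238]] 66.7
104 216 265 [[0.5603, -0.0444], [0.5697, 0.0218]] 66.9
108 216 265 [[0.5655, -0.0453], [0.5749, 0.0211]] 67.1
112 216 264 [[0.5707, -0.0462], [0.5799, 0.0191]] 66.0
116 216 263 [[0.5758, -0.0471], [0.585, 0.017]] 64.8
120 215 263 [[0.5809, -0.0494], [0.5902, 0.0163]] 66.4
124 215 262 [[0.5861, -0.0503], [0.5953, 0.0143]] 65.3
128 209 262 [[0.5903, -0.0594], [0.6007, 0.0136]] 73.7
132 214 266 [[0.5966, -0.0536], [0.6068, 0.0183]] 72.5
136 214 262 [[0.6019, -0.0545], [0.6114, 0.0121]] 67.3
140 214 262 [[0.6073, -0.0555], [0.6169, 0.0114]] 67.5
144 213 261 [[0.6125, -0.0578], [0.6221, 0.0093]] 67.8
148 213 261 [[0.618, -0.0588], [0.6276, 0.0085]] 68.0
152 213 260 [[0.6235, -0.0598], [0.633, 0.0064]] 66.8
156 213 260 [[0.629, -0.0608], [0.6386, 0.0056]] 67.1
160 212 259 [[0.6344, -0.0632], [0.644, 0.0035]] 67.3
164 212 259 [[0.64, -0.0642], [0.6496, 0.0027]] 67.5
168 247 259 [[0.6527, -0.0163], [0.6553, 0.0019]] 18.4
222 88 165 [[0.5407, -0.0323], [0.6443, -0.0499]]
230 89 166 [[0.5434, -0.0221], [0.6473, -0.039]]
238 80 167 [[0.5337, -0.0099], [0.6503, -0.028]]
246 85 167 [[0.5414, -0.0004], [0.6519, -0.0169]]
254 86 168 [[0.5441, 0.0099], [0.6549, -0.0059]]
```

```bash
python3 - <<'E'
from h import *
from scipy.optimize import least_squares
p,d,s=load('w2.npz'); g=cv2.cvtColor(p,cv2.COLOR_RGB2GRAY).astype(np.float32)
# subpixel edges: half-level crossing along row/col from the dark floor
def cross(a,b,n=81,thr=None):
    t=np.linspace(0,1,n); x=(a[0]+(b[0]-a[0])*t).astype(np.float32); y=(a[1]+(b[1]-a[1])*t).astype(np.float32)
    v=cv2.remap(g,x[None],y[None],cv2.INTER_LINEAR)[0]; i=np.argmax(np.abs(np.diff(cv2.GaussianBlur(v[None],(0,0),4)[0]))); return (x[i]+x[i+1])/2,(y[i]+y[i+1])/2
Lf=[cross((224,v),(206,v)) for v in [96,100,104,108,112,140,144,148,152,156,160]]
Rt=[cross((254,v),(268,v)) for v in [96,100,104,108,136,140,144,148,152]]
Fr=[cross((u,158),(u,176)) for u in range(218,256,4)]
Nr=[cross((u,96),(u,82)) for u in range(222,240,3)]
A=[onz('wrist',q,.0275,s)[:,:2] for q in (Lf,Rt,Fr,Nr)]
for a in A:
    q=a-a.mean(0); w=np.linalg.svd(q)[2][0]; w*=np.sign(w[0]) if abs(w[0])>.5 else np.sign(w[1]); r=q@[-w[1],w[0]]; print(np.degrees(np.arctan2(w[1],w[0])).round(2),(r*1000).round(1))
def f(x,pr=0):
    c,sn=np.cos(x[2]),np.sin(x[2]); R=np.array([[c,-sn],[sn,c]])
    B=[(a-x[:2])@R for a in A]
    out=[B[0][:,1]+.0335,B[1][:,1]-.0335,B[2][:,0]-.052,B[3][:,0]+.052]
    if pr:
        for o in out: print((o*1000).round(1))
    return np.concatenate(out[:4])
x=least_squares(f,[.596,-.02,-.24],loss='soft_l1',f_scale=.001).x; f(x,1); print(x,np.degrees(x[2]))
R=Ro.from_euler('z',x[2]).as_matrix()[:2,:2]
for n,q in dict(cpiv=(-.068,.022),bpiv=(.018,.062)).items(): print(n,x[:2]+R@q)
h=g[60:100,240:280]
E
```

```text
-15.54 [-0.1 -0.2  0.   0.2  0.4 -0.2 -0.6 -0.4  0.1  0.4  0.2]
-12.98 [ 0.4  0.  -0.4 -0.4 -0.5  1.7  0.1 -0.6 -0.4]
76.13 [-0.1  0.1  0.  -0.1  0.2 -0.2  0.3 -0.1 -0.2  0.1]
74.53 [-0.2  0.  -0.1  0.4  0.5 -0.6]
[ 0.6  0.4  0.6  0.7  0.9 -0.3 -0.8 -0.7 -0.3 -0.1 -0.3]
[-0.7 -1.  -1.3 -1.1 -0.1  2.3  0.8  0.3  0.7]
[ 0.7  0.4  0.4  0.4  0.1  0.4 -0.2  0.1  0.1 -0.2]
[-0.3 -0.5 -0.3 -0.8 -0.8  0.3]
[ 0.59814026 -0.01892484 -0.25630096] -14.684963507642856
cpiv [0.53793862 0.01959479]
bpiv [0.63126953 0.03648682]
```

```bash
cat > seat.py <<'E'
from h import *
from scipy.optimize import least_squares
import sys
def fit(fn,x0,zs=.0275):
    p,d,s=load(fn); g=cv2.GaussianBlur(cv2.cvtColor(p,cv2.COLOR_RGB2GRAY).astype(np.float32),(0,0),.7)
    K,D,R,o=campose('wrist',s)
    def proj(X): return cv2.projectPoints(((np.array(X)-o)@R).reshape(-1,1,3),np.zeros(3),np.zeros(3),K,D)[0].reshape(-1,2)
    x=np.array(x0)
    for it in range(3):
        C=Ro.from_euler('z',x[2]).as_matrix()
        A=[]
        for side,(ax,sg,half,rng) in enumerate([(1,-1,.0335,np.r_[-.044:-.004:12j,.004:.046:10j]),(1,1,.0335,np.r_[-.03:-.004:8j,.004:.035:10j]),(0,1,.052,np.linspace(-.028,.028,14)),(0,-1,.052,np.linspace(-.028,.0,8))]):
            pts=[]
            for r in rng:
                t=np.linspace(-.006,.006,61); q=np.zeros((61,3)); q[:,ax]=sg*(half+t); q[:,1-ax]=r; q=q@C.T+[x[0],x[1],zs]
                uv=proj(q).astype(np.float32); v=cv2.remap(g,uv[None,:,0],uv[None,:,1],cv2.INTER_LINEAR)[0]
                dv=np.diff(cv2.GaussianBlur(v[None],(0,0),3)[0]); i=np.argmax(dv)
                if dv[i]>.5: pts.append(q[i,:2])
            A.append(np.array(pts))
        def f(x,pr=0):
            R2=Ro.from_euler('z',x[2]).as_matrix()[:2,:2]; B=[(a-x[:2])@R2 for a in A]
            out=[B[0][:,1]+.0335,B[1][:,1]-.0335,B[2][:,0]-.052,B[3][:,0]+.052]
            if pr: [print((o*1000).round(1)) for o in out]
            return np.concatenate(out)
        x=least_squares(f,x,loss='soft_l1',f_scale=.0007).x
    f(x,1); print('seat',x[:2].round(4),np.degrees(x[2]).round(2)); return x
if __name__=='__main__': fit(sys.argv[1],[.598,-.019,-.255])
E
python3 seat.py w2.npz; python3 -c "
from h import *
row((0.645,-0.03,0.20),toolR(-14.5,0))"
```

```text
[ 0.4  0.4  0.4  0.4  0.6  0.8  0.6  0.8  0.8  0.8  1.   0.6 -0.8 -0.2
 -0.4 -0.2 -0.6 -0.8 -0.4 -0.2 -0.  -0.2]
[-1.4 -2.  -1.4 -1.  -1.4 -1.2 -1.  -1.6 -0.2 -0.2  0.2  0.6 -0.   0.4
  0.6  0.8  0.4  0.6]
[ 0.6  0.4  0.6  0.4  0.4  0.2 -0.   0.2 -0.  -0.4 -0.   0.  -0.4 -0.4]
[-0.  -0.4 -0.2 -0.4 -0.6  0.2 -0.  -0. ]
seat [ 0.5982 -0.0188] -14.92
row [-0.0328 -0.1044  0.4064] [0.0107 0.0001 0.0729] nrows>= 2.1
```

send_rows:
  moves:
    - [-0.033,-0.105,0.4,0.01,0,0.073]
    - [-0.033,-0.105,0.4,0.01,0,0.073]
    - [-0.033,-0.105,0.4,0.01,0,0.073]
    - [-0.033,-0.105,0.4,0.01,0,0.073]
    - [-0.033,-0.105,0.4,0.01,0,0.073]

```text
time_s: 2.8
position: [0.6474, -0.0318, 0.2045]
tcp_rot: [[-0.968, 0.251, 0.006], [0.251, 0.968, -0.001], [-0.006, 0.001, -1.0]]
force: [0.4, -0.1, 0.2]
opening: 1.004
grasp_force: 0.0
```

```bash
sed -i 's/np.r_\[-.044:-.004:12j,.004:.046:10j\]/np.linspace(.006,.046,18)/; s/np.r_\[-.03:-.004:8j,.004:.035:10j\]/np.linspace(.006,.040,16)/' seat.py; python3 - <<'E'
from h import *
s,p,d=cap('wrist'); np.savez('w3.npz',p=p,d=d,s=np.array(s,dtype=object)); cv2.imwrite('pics/w3.png',cv2.resize(p[:300,100:420,::-1],(800,750))[:600]); print(s['position'],s['qvel'].max())
E
python3 seat.py w3.npz;python3 seat.py w2.npz
```

```text
[ 0.64736859 -0.0317881   0.20449955] -0.10654241082596878
[-0.6 -0.6 -0.2 -0.4 -0.6 -0.4 -0.4 -0.2 -0.4 -0.4 -0.4 -0.2 -0.4 -0.4
 -0.4 -0.4 -0.4 -0.2]
[0.4 5.  0.  0.4 0.6 0.2 0.2 0.4 0.4 0.4 0.6 0.4 0.6 0.6 0.6 0.8]
[ 0.6  0.6  0.4  0.4  0.4  0.2  0.2  0.2  0.2 -0.  -0.  -0.  -0.2 -0.2]
[-0.6 -0.6 -0.6 -0.6 -0.8  0.2  0.2 -0. ]
seat [ 0.5982 -0.0188] -14.91
[-0.6  0.   0.  -0.2 -0.2 -0.2 -0.4 -0.6 -0.8 -0.8 -0.6 -0.4 -0.4 -0.2
 -0.  -0.2 -0.6 -0.4]
[-0.2 -0.2  0.2  0.6  0.8  0.2  0.2  0.4  0.6  0.8  0.8  0.2  0.4  0.6
  0.8  0.8]
[ 0.3  0.4  0.6  0.2  0.4  0.2  0.2  0.2  0.  -0.2  0.   0.2 -0.2 -0.2]
[-0.3 -0.4 -0.4 -0.4 -0.6 -0.  -0.  -0. ]
seat [ 0.5979 -0.0189] -14.37
```

View pics/w3.png

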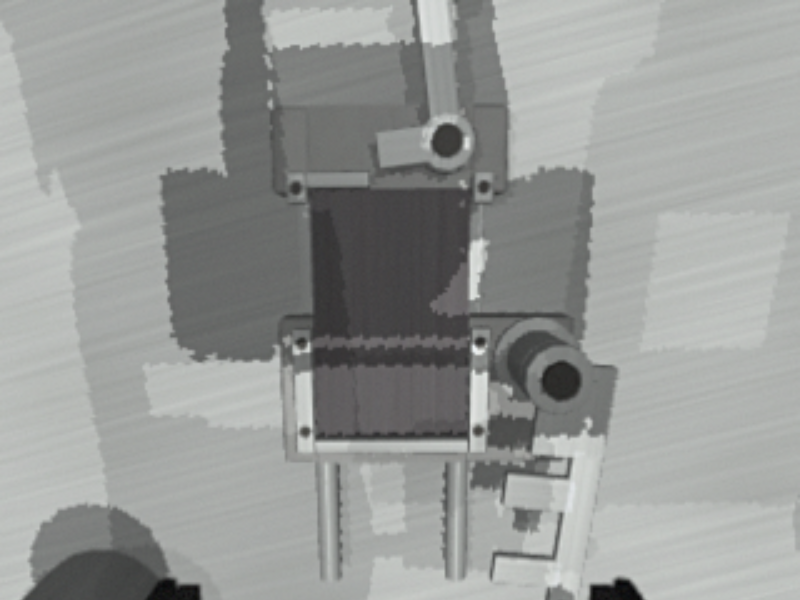

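The close view confirms the seat at (0.598, −0.019) with a yaw of about −14.5°. The clamp and bridge are both well open and the seat is empty. Now for the plate grasp.

```bash
cat > gr.py <<'E'
from h import *
c=np.array([0.48985,0.27889,0.07431]);e=np.array([.22115,.97524,0]);u=np.array([-.41065,.09312,.90703]);n=np.array([.88457,-.20059,.42107])
G=c+.0113*u-.0003*e-.005*n; YP=-12.75; R=toolR(YP,45); t=R[:,2]
T=G+.018*t
E
python3 - <<'E'
from gr import *
print(G,T)
row(T-.10*t+[0,0,.03],R)
E
```

```text
[0.48072046 0.28065263 0.08245409] [0.46830638 0.28346165 0.06972617]
row [0.7299 1.0502 0.134 ] [ 0.0081  0.5045 -0.019 ] nrows>= 6.4
```

send_rows:
  moves:
    - [0.73,1.0,0.13,0.008,0.5,-0.02]
    - [0.73,1.0,0.13,0.008,0.5,-0.02]
    - [0.73,1.0,0.13,0.008,0.5,-0.02]
    - [0.73,1.0,0.13,0.008,0.5,-0.02]
    - [0.73,1.0,0.13,0.008,0.5,-0.02]
    - [0.73,1.0,0.13,0.008,0.5,-0.02]
    - [0.73,1.0,0.13,0.008,0.5,-0.02]
    - [0.73,1.0,0.13,0.008,0.5,-0.02]

```text
time_s: 3.65
position: [0.5322, 0.2573, 0.1706]
tcp_rot: [[-0.694, 0.216, -0.687], [0.153, 0.976, 0.153], [0.704, 0.001, -0.711]]
force: [0.4, -0.2, 0.4]
opening: 0.996
grasp_force: 0.0
```

```bash
python3 - <<'E'
from gr import *
row(T-.06*t,R);row(T,R); print(readout.read_state()['joint_positions'].round(1))
s,p,d=cap('wrist'); np.savez('w4.npz',p=p,d=d,s=np.array(s,dtype=object)); cv2.imwrite('pics/w4.png',p[:,:,::-1])
E
```

```text
row [-0.0917  0.0459  0.2383] [-0.0014  0.0031  0.0025] nrows>= 1.3
row [-0.0906  0.0465  0.4783] [-0.0014  0.0031  0.0025] nrows>= 2.4
[  7.6  50.2  63.8  14.8 108.4 -70.7]
```

View pics/w4.png

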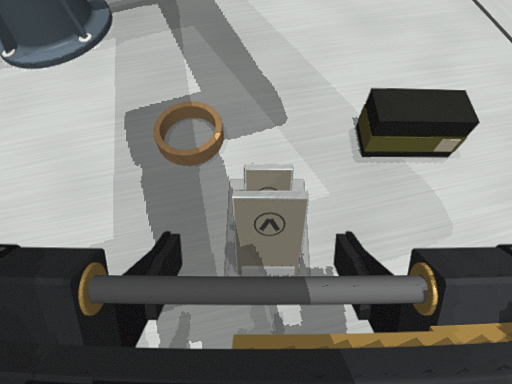

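The plate is ahead and slightly right of the tool centre (face x 233–308), matching the computed 11 mm offset. Going in.

send_rows:
  moves:
    - [-0.045,0.023,0.12,0,0.003,0.002]
    - [-0.091,0.046,0.24,0,0.003,0.002]
    - [-0.091,0.046,0.24,0,0.003,0.002]
    - [-0.091,0.046,0.32,0,0.003,0.002]
    - [-0.091,0.046,0.4,0,0.003,0.002]
    - [-0.091,0.046,0.478,0,0.003,0.002]
    - [-0.091,0.046,0.478,0,0.003,0.002]
    - [-0.091,0.046,0.478,0,0.003,0.002]

```text
time_s: 4.5
position: [0.4708, 0.2804, 0.0703]
tcp_rot: [[-0.69, 0.224, -0.689], [0.159, 0.975, 0.158], [0.707, -0.001, -0.708]]
force: [0.1, 0.6, -0.5]
opening: 1.0
grasp_force: 0.0
```

```bash
python3 - <<'E'
from gr import *
row(T,R)
E
```

```text
row [0.0073 0.0095 0.0106] [ 0.0013  0.0005 -0.002 ] nrows>= 0.1
```

send_rows:
  moves:
    - [0.007,0.01,0.01,0,0,0]
    - [0.007,0.01,0.01,0,0,0]

```text
time_s: 4.7
position: [0.4675, 0.2844, 0.0691]
tcp_rot: [[-0.689, 0.223, -0.689], [0.159, 0.975, 0.158], [0.707, -0.001, -0.707]]
force: [0.2, 0.5, -0.1]
opening: 1.003
grasp_force: 0.0
```

send_rows:
  moves:
    - [0,0,0,0,0,0]
    - [0,0,0,0,0,0]
    - [0,0,0,0,0,0]
    - [0,0,0,0,0,0]
    - [0,0,0,0,0,0]
    - [0,0,0,0,0,0]
    - [0,0,0,0,0,0]
    - [0,0,0,0,0,0]
  grip: 0.4

```text
time_s: 5.5
position: [0.466, 0.2839, 0.0682]
tcp_rot: [[-0.687, 0.223, -0.692], [0.159, 0.975, 0.156], [0.709, -0.003, -0.705]]
force: [-0.4, -3.4, 1.3]
opening: 0.732
grasp_force: 30.0
```

```bash
python3 - <<'E'
from gr import *
row(T,R); s=readout.read_state(); Rm=np.array(s['tcp_rot'])
for k in (.01,.04): row(np.array(s['position'])+k*u,Rm)
E
```

```text
row [-0.0024  0.0005 -0.0108] [-0.0005 -0.002  -0.0022] nrows>= 0.1
row [ 0.0376 -0.0001 -0.0136] [0. 0. 0.] nrows>= 0.2
row [ 0.1504 -0.0005 -0.0545] [0. 0. 0.] nrows>= 0.8
```

send_rows:
  moves:
    - [0.019,0,-0.007,0,0,0]
    - [0.056,0,-0.02,0,0,0]
    - [0.094,0,-0.034,0,0,0]
    - [0.132,0,-0.048,0,0,0]
    - [0.17,0,-0.062,0,0,0]
    - [0.25,0,-0.1,0,0,0]
    - [0.35,0,-0.2,0,0,0]
    - [0.45,0,-0.35,0,0,0]
    - [0.45,0,-0.4,0,0,0]
    - [0.45,0,-0.4,0,0,0]

```text
time_s: 6.5
position: [0.4597, 0.2866, 0.22]
tcp_rot: [[-0.692, 0.223, -0.687], [0.158, 0.975, 0.158], [0.705, 0.0, -0.709]]
force: [-0.7, -0.4, -3.2]
opening: 0.728
grasp_force: 30.0
```

```bash
python3 - <<'E'
from h import *
s,p,d=cap('wrist'); np.savez('w5.npz',p=p,d=d,s=np.array(s,dtype=object)); cv2.imwrite('pics/w5.png',p[:,:,::-1]); print(s['position'],s['grasp_force'],s['opening'],s['joint_positions'].round(1))
E
```

```text
[0.45974096 0.28661421 0.22002776] 29.998703822493553 0.7280813539570673 [ 10.6  42.5  72.9  17.1 106.2 -68. ]
```

View pics/w5.png

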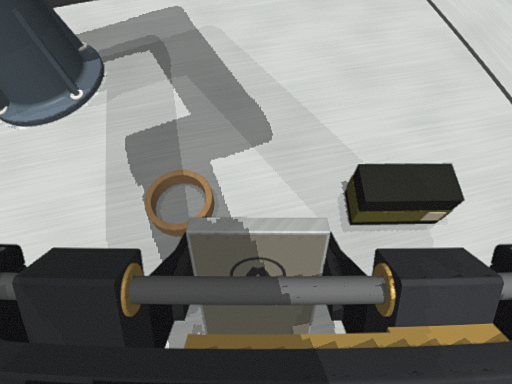

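The plate is held: its face spans x 188–327, with the top edge at about row 233 and the emblem at (258,268). Now its pose in the tool frame.

```bash
python3 - <<'E'
from h import *
p,d,s=load('w5.npz'); P=cloud('wrist',d,s); Rt=np.array(s['tcp_rot']); Q=(P-np.array(s['position']))@Rt
g=cv2.cvtColor(p,cv2.COLOR_RGB2GRAY).astype(float)
sel=np.concatenate([Q[240:260,200:315].reshape(-1,3),Q[308:318,200:290].reshape(-1,3)]); sel=sel[~np.isnan(sel[:,0])]
c=np.median(sel,axis=0); sel=sel[np.abs(sel-c).max(1)<.08]
for _ in range(3):
    c=sel.mean(0); n=np.linalg.svd(sel-c)[2][2]; n*=-np.sign(n[2]); r=(sel-c)@n; sel=sel[np.abs(r)<3*r.std()+1e-4]
print('tool n',n,'tilt about y deg',np.degrees(np.arctan2(n[0],-n[2])),'y',np.degrees(np.arcsin(n[1])),'rms',r.std(),len(sel))
def onp(uv):
    K,D,R,o=campose('wrist',s); oo,r=rays('wrist',uv,s); o=(oo-np.array(s['position']))@Rt; r=r@Rt; return o+r*(((c-o)@n)/(r@n))[:,None]
for u in (205,225,245,265,285,305):
    print(u,g[214:242,u].astype(int)); 
E_=onp([(u,233.5) for u in (205,225,245,265,285,305)]); print('top edge',(E_*1000).round(1).tolist())
for v in (245,255):
    print(g[v,180:196].astype(int),g[v,318:336].astype(int))
print('L',(onp([(188,245),(188,255)])*1000).round(1),'R',(onp([(327,245),(327,255)])*1000).round(1))
E
```

```text
tool n [-0.34119735 -0.00291184 -0.93998717] tilt about y deg -19.94992813225281 y -0.1668365083150062 rms 0.0004191870832839224 3169
205 [110  86  59  77 115 111 111 110 111 112 114 112 111 113 115 112 117 122
 115 100  89  79  80  80  81  83  83  79]
225 [135 139 133 116 111 111 111 111 112 110 111 111 111 109 111 107 112 121
 119  99  90  80  78  77  75  79  80  81]
245 [204 200 190 170 171 166 171 169 171 171 173 174 177 178 159 119 116 128
 122 105  95  79  79  75  78  82  81  82]
265 [206 209 206 194 161 162 165 167 169 171 173 174 176 172 171 169 175 204
 203 154 133 115 111 109 111 113 114 115]
285 [209 208 206 190 165 170 173 172 172 172 171 169 169 169 175 174 184 213
 216 162 134 114 114 109 114 114 115 114]
305 [207 208 207 193 161 172 172 171 169 171 170 168 168 170 169 170 175 205
 209 162 138 114 114 115 114 115 117 116]
top edge [[23.5, -21.7, -34.3], [23.5, -12.8, -34.4], [23.6, -4.0, -34.4], [23.6, 4.7, -34.5], [23.6, 13.5, -34.5], [23.6, 22.3, -34.5]]
[ 20  29  22  13  28  16  20  34  85 106 102  89  80  81  80  82] [112 114 112 113 114 112 119 142 154 131  52  20  20  27  28  31  25  26]
[ 25  24  30  30  30  32  33  29  31  35  82 106 100  87  80  80] [112 115 116 114 118 138 151 131  53  33  38  40  37  41  34  39  41  21]
L [[ 16.7 -30.2 -31.8]
 [ 10.4 -31.1 -29.5]] R [[ 16.9  33.  -32.1]
 [ 10.6  33.9 -29.8]]
```

```bash
cat > lay.py <<'E'
from h import *
a=np.radians(19.95); Rtp=np.array([[-np.cos(a),0,-np.sin(a)],[0,1,0],[np.sin(a),0,-np.cos(a)]])
op=np.array([-.0200,.0014,-.00805]); SEAT=np.array([.5982,-.0188,.024]); YAW=-14.5
def tgt(dz,dx=0,dy=0,dyaw=0):
    C=Ro.from_euler('z',YAW+dyaw,degrees=True).as_matrix(); R=C@Rtp.T
    return SEAT+C@[dx,dy,dz]-R@op, R
def cur():
    s=readout.read_state(); R=np.array(s['tcp_rot']); p=R@op+np.array(s['position']); C=Ro.from_euler('z',YAW,degrees=True).as_matrix()
    print('plate in carrier mm',(C.T@(p-SEAT)*1000).round(2),'rot deg',Ro.from_matrix(C.T@R@Rtp).as_rotvec(degrees=True).round(2),'F',s['force'].round(1),'open',round(s['opening'],4),'gf',s['grasp_force'],'t',s['time_s'])
E
python3 - <<'E'
from lay import *
p,R=tgt(.08); print(p); row(p,R); m=(p+readout.read_state()['position'])/2+[0,0,.03]; row(m,R)
E
```

```text
[ 0.58230764 -0.01613602  0.08960908]
row [-0.8986 -1.068  -0.1685] [-0.0051 -0.7222  0.018 ] nrows>= 7.6
row [-0.3644 -0.5342 -0.169 ] [-0.0051 -0.7222  0.018 ] nrows>= 7.6
```

send_rows:
  moves:
    - [-0.1,-0.1,-0.15,0,-0.1,0]
    - [-0.2,-0.3,-0.17,0,-0.25,0.005]
    - [-0.3,-0.5,-0.17,0,-0.4,0.01]
    - [-0.4,-0.65,-0.25,-0.003,-0.5,0.013]
    - [-0.5,-0.75,-0.25,-0.005,-0.6,0.015]
    - [-0.6,-0.85,-0.25,-0.005,-0.72,0.018]
    - [-0.7,-0.95,-0.25,-0.005,-0.722,0.018]
    - [-0.75,-1.0,-0.25,-0.005,-0.722,0.018]
    - [-0.75,-1.0,-0.25,-0.005,-0.722,0.018]
    - [-0.75,-1.0,-0.25,-0.005,-0.722,0.018]
    - [-0.75,-1.0,-0.25,-0.005,-0.722,0.018]

```text
time_s: 7.65
position: [0.575, 0.0038, 0.13]
tcp_rot: [[-0.911, 0.249, 0.327], [0.235, 0.968, -0.085], [-0.338, -0.0, -0.941]]
force: [0.1, 0.3, -1.8]
opening: 0.73
grasp_force: 30.0
```

```bash
python3 - <<'E'
from lay import *
cur(); row(*tgt(.03))
E
```

```text
plate in carrier mm [-12.07  17.51 120.29] rot deg [-0.02  0.18  0.05] F [ 0.1  0.3 -1.8] open 0.7296 gf 29.998794067651033 t 7.65
row [ 0.0767 -0.0698  0.3565] [-0.     -0.002   0.0006] nrows>= 1.9
```

send_rows:
  moves:
    - [0.038,-0.035,0.15,0,-0.001,0]
    - [0.077,-0.07,0.28,0,-0.002,0]
    - [0.077,-0.07,0.356,0,-0.002,0]
    - [0.077,-0.07,0.356,0,-0.002,0]
    - [0.077,-0.07,0.356,0,-0.002,0]
    - [0.077,-0.07,0.356,0,-0.002,0]

```text
time_s: 8.25
position: [0.5828, -0.0164, 0.0412]
tcp_rot: [[-0.909, 0.249, 0.334], [0.234, 0.968, -0.086], [-0.345, -0.001, -0.939]]
force: [-0.1, -0.5, -2.7]
opening: 0.727
grasp_force: 30.0
```

```bash
python3 - <<'E'
from lay import *
cur(); row(*tgt(.012))
s,p,d=cap('wrist'); np.savez('w6.npz',p=p,d=d,s=np.array(s,dtype=object)); cv2.imwrite('pics/w6.png',cv2.resize(p[90:330,96:416,::-1],(800,600)))
E
```

```text
plate in carrier mm [ 0.5  -0.07 31.7 ] rot deg [-0.03 -0.21  0.08] F [-0.1 -0.5 -2.7] open 0.7271 gf 29.9987998791039 t 8.25
row [0.0291 0.0004 0.073 ] [-0.      0.0023  0.0009] nrows>= 0.4
```

View pics/w6.png

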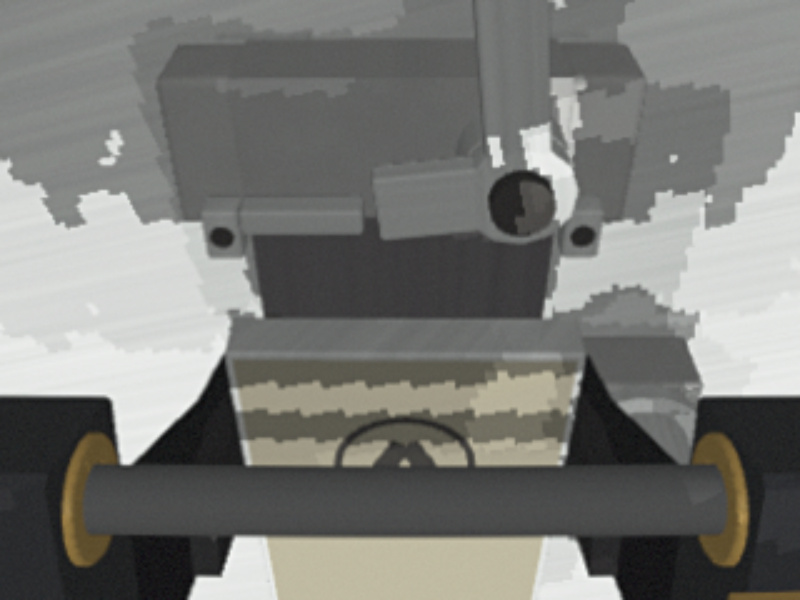

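The held plate (front edge x 228–584) hovers 30 mm above the seat. The two near stop screws show at (222,237) and (582,236) and should be symmetric about the seat's centre line. I'll use them as a cross-check.

```bash
python3 - <<'E'
from lay import *
p,d,s=load('w6.npz'); k=2.5
uv=lambda L:[((u+.5)/k+96-.5,(v+.5)/k+90-.5) for u,v in L]
C=Ro.from_euler('z',YAW,degrees=True).as_matrix()
W=lambda L,z:(onz('wrist',uv(L),z,s)-SEAT)@C*1000
print('screws',W([(222,237),(582,236)],.031).round(1))
print('seat sides@.0275',W([(257,262),(264,310),(552,272),(547,310)],.0275).round(1), 'dark edge @floor')
print('near stop inner edge',W([(270,234),(340,234)],.031).round(1))
zt=.024+.0317+.010
print('plate top corners',W([(233,358),(580,358)],zt).round(1),'bottom front',W([(231,320),(582,320)],zt-.0).round(1))
E
python3 seat.py w6.npz 2>&1 | tail -3
```

```text
screws [[-52.5 -37.7   7. ]
 [-53.   36.8   7. ]]
seat sides@.0275 [[-43.4 -31.9   3.5]
 [-29.7 -31.8   3.5]
 [-40.8  32.5   3.5]
 [-29.9  32.6   3.5]] dark edge @floor
near stop inner edge [[-53.3 -27.6   7. ]
 [-53.3 -13.2   7. ]]
plate top corners [[-51.4 -29.5  41.7]
 [-51.6  30.5  41.7]] bottom front [[-60.1 -28.7  41.7]
 [-60.3  29.6  41.7]]
[ 0.1  0.4  0.9  1.   0.9  0.8  0.7  0.6  0.5  0.4  0.3  0.2  0.1 -0. ]
[-4.8 -4.9 -4.8 -3.7 -4.3 -4.8 -5.3]
seat [ 0.6028 -0.0261] -15.76
```

send_rows:
  moves:
    - [0.015,0,0.037,0,0.002,0]
    - [0.029,0,0.073,0,0.002,0.001]
    - [0.029,0,0.073,0,0.002,0.001]
    - [0.029,0,0.073,0,0.002,0.001]

```text
time_s: 8.7
position: [0.5828, -0.0168, 0.0209]
tcp_rot: [[-0.909, 0.25, 0.332], [0.235, 0.968, -0.086], [-0.343, -0.0, -0.939]]
force: [2.8, 0.4, 3.4]
opening: 0.749
grasp_force: 30.0
```

```bash
python3 - <<'E'
from lay import *
cur(); row(*tgt(.004)); row(*tgt(0.0005))
E
```

```text
plate in carrier mm [ 0.64 -0.55 11.33] rot deg [-0.01 -0.12  0.01] F [2.8 0.4 3.4] open 0.7488 gf 30.01503199338913 t 8.7
row [0.0125 0.0022 0.0265] [-0.      0.0014  0.0001] nrows>= 0.1
row [0.0173 0.0022 0.0396] [-0.      0.0014  0.0001] nrows>= 0.2
```

```bash
python3 - <<'E'
from lay import *
s,p,d=cap('wrist'); np.savez('w7.npz',p=p,d=d,s=np.array(s,dtype=object)); cv2.imwrite('pics/w7.png',cv2.resize(p[90:330,96:416,::-1],(800,600)))
cur()
E
```

```text
plate in carrier mm [ 0.61 -0.54 11.3 ] rot deg [-0.   -0.11 -0.  ] F [2.3 0.7 1.6] open 0.7481 gf 30.01651167869568 t 8.75
```

View pics/w7.png

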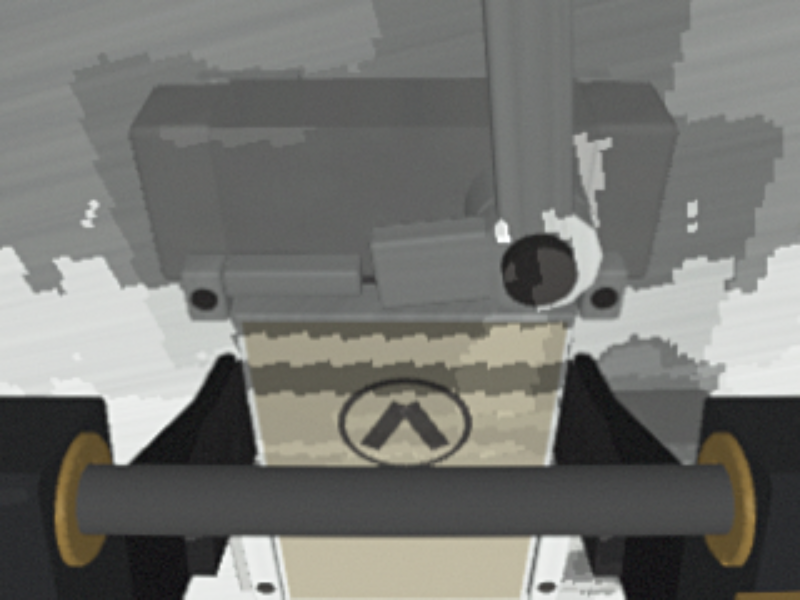

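The plate has shifted in the grip: its near top edge is now at row ~320 (was 358) and the emblem is fully visible at (405,425). I'll measure the new pose in the tool frame.

```bash
cat > held.py <<'E'
from lay import *
def held(fn,boxes):
    p,d,s=load(fn); P=cloud('wrist',d,s); Rt=np.array(s['tcp_rot']); o=np.array(s['position'])
    sel=np.concatenate([P[a:b,c:e].reshape(-1,3) for a,b,c,e in boxes]); sel=sel[~np.isnan(sel[:,0])]
    for _ in range(5):
        c=np.median(sel,axis=0) if _==0 else sel.mean(0); n=np.linalg.svd(sel-sel.mean(0))[2][2]; n*=np.sign(n[2]); r=(sel-sel.mean(0))@n; sel=sel[np.abs(r)<2.5*r.std()+2e-4]
    C=Ro.from_euler('z',YAW,degrees=True).as_matrix(); c=sel.mean(0)
    nc=C.T@n; print('normal in carrier',nc.round(4),'tilt x->',np.degrees(nc[0]).round(2),np.degrees(nc[1]).round(2),'rms',r.std(),len(sel))
    def onp(uv):
        oo,r=rays('wrist',uv,s); X=oo+r*(((c-oo)@n)/(r@n))[:,None]; return (X-SEAT)@C*1000
    return onp
E
python3 - <<'E'
from held import *
on=held('w7.npz',[(224,240,202,315),(258,274,202,312),(306,328,212,306)])
uv=lambda L:[((u+.5)/2.5+96-.5,(v+.5)/2.5+90-.5) for u,v in L]
print('near edge',on(uv([(250,320),(400,320),(560,320)])).round(1))
print('L',on(uv([(243,330),(264,450),(278,560)])).round(1),'R',on(uv([(570,330),(548,450),(532,560)])).round(1))
on=held('w6.npz',[(236,262,202,315),(306,326,212,306)])
print('near edge before',on(uv([(250,358),(400,358),(560,358)])).round(1))
E
```

```text
normal in carrier [2.1e-03 7.0e-04 1.0e+00] tilt x-> 0.12 0.04 rms 0.0004258302637030648 5586
near edge [[-49.6 -29.    9.5]
 [-49.7  -1.1   9.5]
 [-49.7  28.7   9.5]]
L [[-47.1 -30.7   9.5]
 [-12.5 -30.5   9.5]
 [ 29.9 -31.7   9.4]] R [[-47.2  30.9   9.5]
 [-12.5  30.7   9.4]
 [ 29.8  31.6   9.3]]
normal in carrier [-5.0e-04 -3.3e-03  1.0e+00] tilt x-> -0.03 -0.19 rms 0.0004068807138970793 4781
near edge before [[-49.8 -27.   40.1]
 [-50.   -0.6  40.1]
 [-50.1  27.4  40.2]]
```

The plate's face is flat at 9.5 mm above the seat floor, with its near edge at −49.7 mm. It's already seated and centred, having slid down between the pads. Next I release it.

send_rows:
  moves:
    - [0,0,0,0,0,0]
    - [0,0,0,0,0,0]
    - [0,0,0,0,0,0]
    - [0,0,0,0,0,0]
    - [0,0,0,0,0,0]
  grip: 1.0

```text
time_s: 9.25
position: [0.5807, -0.0166, 0.02]
tcp_rot: [[-0.911, 0.252, 0.328], [0.237, 0.968, -0.085], [-0.339, -0.0, -0.941]]
force: [0.6, 1.3, 0.6]
opening: 0.989
grasp_force: 0.0
```

```bash
python3 - <<'E'
from held import *
s,p,d=cap('wrist'); np.savez('w8.npz',p=p,d=d,s=np.array(s,dtype=object)); cv2.imwrite('pics/w8.png',p[:,:,::-1]); cur()
on=held('w8.npz',[(224,240,202,315),(258,274,202,312),(306,328,212,306)])
g=cv2.cvtColor(p,cv2.COLOR_RGB2GRAY)
for u in (210,225,300): print(g[208:226,u])
for v in (226,236,268): print(v,g[v,186:212],g[v,306:330])
R=np.array(s['tcp_rot']); row(np.array(s['position'])+[0,0,.1],R)
E
```

```text
plate in carrier mm [-1.27 -0.83 10.38] rot deg [-0.    0.15 -0.07] F [ 0.8  0.5 -0.4] open 0.9934 gf 0.0 t 9.3
normal in carrier [0.0024 0.     1.    ] tilt x-> 0.14 0.0 rms 0.00042827395214324604 5590
[114 114 112 113 107 102 106 107 108 106 106 111 122 121 110  95  90 123]
[117 114 113 112 108 101 107 106 108 105 106 110 120 120 107  94  90 121]
[ 39  37  39  37  55  89 120 119 120 114 106 117 142 146 132 143 181 180]
226 [116 122 185 211 209 195 205 197 167 158 159 134  99  88  88  88  87 118
 127 124 123 124 153 158 159 159] [180 179 179 179 177 178 182 179 180 177 178 178 178 178 179 177 189 225
 228 175 114 111 113 113]
236 [203 201 201 201 200 200 194 190 201 186 164 156 159 158 160 160 143 135
 136 135 136 154 159 158 158 158] [179 178 180 179 180 180 180 176 155 152 155 153 145 126 185 217 229 217
 194 215 215 216 216 217]
268 [ 96  95  96  96  97  92  97  95  96  96  88  92 132 203 222 181 153 151
 152 151 152 154 155 154 164 170] [153 158 170 169 171 170 165 154 150 163 197 188 117  87  91  93  93  94
  93  93  94  92  94  91]
row [-1.349e-01 -1.000e-04 -3.763e-01] [0.     0.0002 0.    ] nrows>= 2.0
```

The plate is still flat after release. Retreating up.

send_rows:
  moves:
    - [-0.027,0,-0.075,0,0,0]
    - [-0.08,0,-0.22,0,0,0]
    - [-0.135,0,-0.376,0,0,0]
    - [-0.19,0,-0.53,0,0,0]
    - [-0.19,0,-0.53,0,0,0]

```text
time_s: 9.8
position: [0.5847, -0.0171, 0.1671]
tcp_rot: [[-0.906, 0.251, 0.34], [0.235, 0.968, -0.088], [-0.351, 0.001, -0.936]]
force: [1.6, 0.1, 0.2]
opening: 1.005
grasp_force: 0.0
```

```bash
python3 - <<'E'
from held import *
s,p,d=cap('wrist'); np.savez('w9.npz',p=p,d=d,s=np.array(s,dtype=object)); cv2.imwrite('pics/w9.png',p[:,:,::-1]); cur(); print(s['joint_positions'].round(1))
row((.4775,.0245,.13),toolR(35,0)); row((.4775,.0245,.13),toolR(-6,0))
E
```

```text
plate in carrier mm [  0.52  -0.58 154.82] rot deg [ 0.01 -0.3  -0.05] F [-0.8 -0.1 -0.3] open 0.9997 gf 0.0 t 9.85
[-12.2  26.  106.8  -1.8  26.7 -86.2]
row [ 0.4688  0.0542 -0.0265] [-0.0971  0.2108 -0.5447] nrows>= 6.2
row [ 0.4688  0.0542 -0.0265] [-0.0166  0.2246 -0.0941] nrows>= 2.6
```

View pics/w9.png

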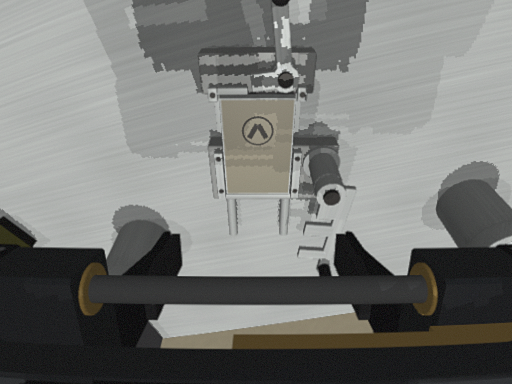

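The plate lies squarely in the seat, corners (222,97), (297,97), (292,192) and (225,192), emblem up. That's my last permitted view, so I work numerically from here. Next is the clamp: straddle its knob with the fingers and follow the arc.

send_rows:
  moves:
    - [0.47,0.054,-0.03,-0.097,0.21,-0.545]
    - [0.47,0.054,-0.03,-0.097,0.21,-0.545]
    - [0.47,0.054,-0.03,-0.097,0.21,-0.545]
    - [0.47,0.054,-0.03,-0.097,0.21,-0.545]
    - [0.47,0.054,-0.03,-0.097,0.21,-0.545]
    - [0.47,0.054,-0.03,-0.097,0.21,-0.545]
    - [0.47,0.054,-0.03,-0.097,0.21,-0.545]
    - [0.47,0.054,-0.03,-0.097,0.21,-0.545]
    - [0.47,0.054,-0.03,-0.097,0.21,-0.545]
  grip: 0.3

```text
time_s: 10.75
position: [0.4734, 0.0253, 0.1273]
tcp_rot: [[-0.82, -0.572, -0.008], [-0.572, 0.82, 0.002], [0.005, 0.006, -1.0]]
force: [-0.4, 0.8, -0.0]
opening: 0.324
grasp_force: 0.0
```

```bash
python3 - <<'E'
from h import *
s,p,d=cap('wrist'); np.savez('w10.npz',p=p,d=d,s=np.array(s,dtype=object)); print(s['position'],s['opening'],s['joint_positions'].round(1))
P=cloud('wrist',d,s); g=cv2.cvtColor(p,cv2.COLOR_RGB2GRAY)
m=(P[...,2]>.055)&(P[...,2]<.075)&(np.hypot(P[...,0]-.478,P[...,1]-.025)<.03); print(m.sum(),np.nanmean(P[m],axis=0) if m.any() else '', np.nanmin(P[m],axis=0),np.nanmax(P[m],axis=0))
m=(P[...,2]>.043)&(P[...,2]<.05)&(np.hypot(P[...,0]-.538,P[...,1]-.0196)<.02); print(m.sum(),np.nanmedian(P[m],axis=0))
# plate face check
m=(np.abs(P[...,2]-.034)<.004)&(np.abs(P[...,0]-.58)<.03)&(np.abs(P[...,1]+.015)<.02); print('plate z',m.sum(),np.nanmedian(P[m][:,2]) if m.any() else '')
row((.4775,.0245,.052),toolR(35,0))
E
```

```text
[0.47340763 0.02526909 0.12733235] 0.3241218835309503 [ -10.5   27.8  108.3    0.    44.3 -135.5]
276 [0.47648789 0.02596063 0.06506611] [0.47121788 0.02046918 0.05535154] [0.48356013 0.03273652 0.06845291]
48 [0.53632958 0.01500496 0.04477992]
plate z 454 0.0333132030724442
row [-0.0131 -0.0135  0.302 ] [ 0.0038 -0.0032 -0.0008] nrows>= 1.5
```

send_rows:
  moves:
    - [-0.013,-0.013,0.1,0.004,-0.003,0]
    - [-0.013,-0.013,0.2,0.004,-0.003,0]
    - [-0.013,-0.013,0.3,0.004,-0.003,0]
    - [-0.013,-0.013,0.3,0.004,-0.003,0]
    - [-0.013,-0.013,0.3,0.004,-0.003,0]

```text
time_s: 11.3
position: [0.4782, 0.0244, 0.0531]
tcp_rot: [[-0.819, -0.573, 0.0], [-0.573, 0.819, -0.001], [0.0, -0.001, -1.0]]
force: [0.5, 1.1, -0.1]
opening: 0.3
grasp_force: 0.0
```

```bash
cat > arc.py <<'E'
from h import *
def arc(piv,r,a0,a1,n,z,d,off,final=0.):
    """rows (tool units) from measured pose: follow arc a0->a1 (deg, world), offset off along unit d"""
    s=readout.read_state(); R0=np.array(s['tcp_rot']); p=np.array(s['position']); out=[]
    for i,a in enumerate(np.linspace(a0,a1,n)):
        f=min(1,(i+1)/2); k=np.array([piv[0]+r*np.cos(np.radians(a)),piv[1]+r*np.sin(np.radians(a)),z]); k[:2]+=np.array(d)*(off*f+(final if i==n-1 else 0))
        out.append((R0.T@(k-p)/.25).round(3).tolist())
    print(out,s['force'].round(1),p.round(4))
E
python3 - <<'E'
from arc import *
d=[np.cos(np.radians(305)),np.sin(np.radians(305))]
arc((.538,.0182),.06,176,256,11,.052,d,.0065)
E
```

```text
[[0.005, -0.019, 0.004], [0.024, -0.06, 0.004], [0.039, -0.09, 0.004], [0.05, -0.121, 0.004], [0.056, -0.154, 0.004], [0.058, -0.188, 0.005], [0.055, -0.221, 0.005], [0.047, -0.254, 0.005], [0.035, -0.285, 0.005], [0.019, -0.314, 0.005], [-0.001, -0.341, 0.005]] [ 0.5  1.1 -0.1] [0.4782 0.0244 0.0531]
```

send_rows:
  moves:
    - [0.005,-0.019,0.004,0,0,0]
    - [0.024,-0.06,0.004,0,0,0]
    - [0.039,-0.09,0.004,0,0,0]
    - [0.05,-0.121,0.004,0,0,0]
    - [0.056,-0.154,0.004,0,0,0]
    - [0.058,-0.188,0.004,0,0,0]
    - [0.055,-0.221,0.004,0,0,0]
    - [0.047,-0.254,0.004,0,0,0]
    - [0.035,-0.285,0.004,0,0,0]
    - [0.019,-0.314,0.004,0,0,0]
    - [0,-0.341,0.004,0,0,0]
    - [0,-0.341,0.004,0,0,0]

```text
time_s: 12.5
position: [0.5268, -0.0449, 0.0519]
tcp_rot: [[-0.819, -0.574, -0.003], [-0.574, 0.819, 0.001], [0.002, 0.002, -1.0]]
force: [-3.9, 2.3, 0.6]
opening: 0.3
grasp_force: 1.6
```

```bash
cat > lev.py <<'E'
from h import *
YAW=-14.5; C=Ro.from_euler('z',YAW,degrees=True).as_matrix()
def knob(fn,piv,r,zlo,zhi,save=True):
    s,p,d=cap('wrist'); np.savez(fn,p=p,d=d,s=np.array(s,dtype=object)); P=cloud('wrist',d,s)
    rr=np.hypot(P[...,0]-piv[0],P[...,1]-piv[1]); m=(P[...,2]>zlo)&(P[...,2]<zhi)&(np.abs(rr-r)<.014)
    q=P[m]; 
    if len(q)<5: print('few',len(q)); return
    mid=(np.percentile(q,3,axis=0)+np.percentile(q,97,axis=0))/2
    b=np.array(s['tcp_rot'])[:2,1]*.0014
    a=np.degrees(np.arctan2(mid[1]-b[1]-piv[1],mid[0]-b[0]-piv[0])); print(len(q),'knob',mid.round(4),'world ang',a.round(1),'carrier ang',(a-YAW)%360,'pos',s['position'].round(4),'F',s['force'].round(1))
E
python3 - <<'E'
from lev import *
knob('w11.npz',(.538,.0182),.06,.058,.075)
E
```

```text
921 knob [ 0.5215 -0.0422  0.0665] world ang -104.3 carrier ang 270.17441301448827 pos [ 0.5268 -0.0449  0.0519] F [-3.9  2.3  0.6]
```

send_rows:
  moves:
    - [0,-0.012,0,0,0,0]
    - [0,-0.024,0,0,0,0]
    - [0,-0.024,0,0,0,0]

```text
time_s: 12.85
position: [0.5267, -0.0454, 0.0516]
tcp_rot: [[-0.821, -0.571, -0.008], [-0.571, 0.821, 0.008], [0.002, 0.011, -1.0]]
force: [-4.7, 14.6, 5.4]
opening: 0.305
grasp_force: 7.6
```

The knob has hit its stop (15 N for no motion) at carrier angle 270°, so the clamp is shut. Backing off and rising.

send_rows:
  moves:
    - [0,0.024,0,0,0,0]
    - [0,0.04,0,0,0,0]
    - [0,0.04,0,0,0,0]
    - [0,0.04,-0.15,0,0,0]
    - [0,0.04,-0.3,0,0,0]
    - [0,0.04,-0.5,0,0,0]
    - [0,0.04,-0.7,0,0,0]
    - [0,0.04,-0.7,0,0,0]
  grip: 0.4

```text
time_s: 13.65
position: [0.5311, -0.0442, 0.2348]
tcp_rot: [[-0.819, -0.574, 0.019], [-0.574, 0.819, -0.007], [-0.012, -0.017, -1.0]]
force: [0.5, -0.6, 0.7]
opening: 0.401
grasp_force: 0.0
```

```bash
python3 - <<'E'
from lev import *
knob('w12.npz',(.538,.0182),.06,.058,.072)
p,d,s=load('w12.npz'); P=cloud('wrist',d,s)
X=(P-[.5982,-.0188,0])@C
for lo,hi in ((.028,.038),): 
    m=(np.abs(X[...,0])<.04)&(np.abs(X[...,1])<.028)&(np.abs(X[...,2]-.034)<.01); q=X[m]; q=q[~np.isnan(q[:,0])]; A=np.c_[q[:,:2],np.ones(len(q))]; k=np.linalg.lstsq(A,q[:,2],rcond=None)[0]; print('plate plane',k,len(q))
row((.52,-.27,.28),toolR(0,0)); print(s['joint_positions'].round(1))
E
```

```text
126 knob [ 0.5222 -0.0393  0.0642] world ang -104.3 carrier ang 270.1715740647571 pos [ 0.5311 -0.0442  0.2348] F [ 0.5 -0.6  0.7]
plate plane [-0.00050951  0.00208919  0.03356766] 2611
row [ 0.5468 -0.7239 -0.19  ] [-0.0054  0.0071  0.3889] nrows>= 4.6
[-1.680e+01  2.180e+01  9.530e+01 -1.000e-01  6.170e+01 -1.417e+02]
```

The clamp is shut (270.2°) and the plate is flat at the right height. Now the cup.

send_rows:
  moves:
    - [0.55,-0.72,-0.1,0,0.007,0.39]
    - [0.55,-0.72,-0.1,0,0.007,0.39]
    - [0.55,-0.72,-0.1,0,0.007,0.39]
    - [0.55,-0.72,-0.1,0,0.007,0.39]
    - [0.55,-0.72,-0.1,0,0.007,0.39]
    - [0.55,-0.72,-0.1,0,0.007,0.39]
    - [0.55,-0.72,-0.1,0,0.007,0.39]
    - [0.55,-0.72,-0.1,0,0.007,0.39]
  grip: 0.7

```text
time_s: 14.5
position: [0.5153, -0.267, 0.2512]
tcp_rot: [[-1.0, 0.001, -0.011], [0.001, 1.0, -0.002], [0.011, -0.002, -1.0]]
force: [-0.6, 0.3, 0.1]
opening: 0.7
grasp_force: 0.0
```

```bash
cat > cup.py <<'E'
from h import *
def cupm(fn,c0,zt):
    s,p,d=cap('wrist'); np.savez(fn,p=p,d=d,s=np.array(s,dtype=object)); P=cloud('wrist',d,s)
    m=(np.abs(P[...,2]-zt)<.0035)&(np.hypot(P[...,0]-c0[0],P[...,1]-c0[1])<.03)
    k,l,st,ce=cv2.connectedComponentsWithStats(m.astype(np.uint8)); i=1+np.argmax(st[1:,4]); M=(l==i).astype(np.uint8)
    z=np.median(P[l==i][:,2]); ct=max(cv2.findContours(M,0,1)[0],key=cv2.contourArea).reshape(-1,2)
    Q=onz('wrist',ct,z,s); (x,y),r=cv2.minEnclosingCircle((Q[:,:2]*1000).astype(np.float32))
    A=np.c_[2*Q[:,:2],np.ones(len(Q))]; f=np.linalg.lstsq(A,(Q[:,:2]**2).sum(1),rcond=None)[0]
    b=np.array(s['tcp_rot'])[:2,1]*.0014
    print('n',st[i,4],'top z',z.round(4),'enc',x,y,r,'fit',f[:2].round(4),np.sqrt(f[2]+f[:2]@f[:2]).round(4),'corrected',(f[:2]-b).round(4),'pix',ce[i],'pos',s['position'].round(4)); return f[:2]-b
E
python3 - <<'E'
from cup import *
c=cupm('w13.npz',(.47,-.308),.064); row((c[0],c[1],.12),toolR(0,0))
E
```

```text
n 506 top z 0.0632 enc 468.3900146484375 -311.209228515625 13.995295524597168 fit [ 0.4683 -0.3113] 0.0134 corrected [ 0.4683 -0.3127] pix [216.20750988 132.22134387] pos [ 0.5153 -0.267   0.2512]
row [ 0.1833 -0.1821  0.5285] [-0.0017 -0.0066 -0.    ] nrows>= 2.9
```

send_rows:
  moves:
    - [0.06,-0.06,0.17,-0.002,-0.007,0]
    - [0.12,-0.12,0.34,-0.002,-0.007,0]
    - [0.183,-0.182,0.52,-0.002,-0.007,0]
    - [0.183,-0.182,0.6,-0.002,-0.007,0]
    - [0.183,-0.182,0.68,-0.002,-0.007,0]
    - [0.183,-0.182,0.76,-0.002,-0.007,0]
    - [0.183,-0.182,0.815,-0.002,-0.007,0]
    - [0.183,-0.182,0.815,-0.002,-0.007,0]
    - [0.183,-0.182,0.815,-0.002,-0.007,0]

```text
time_s: 15.45
position: [0.4687, -0.3142, 0.0495]
tcp_rot: [[-1.0, 0.0, 0.002], [0.0, 1.0, -0.001], [-0.002, -0.001, -1.0]]
force: [-0.1, -0.4, 0.4]
opening: 0.704
grasp_force: 0.0
```

```bash
python3 - <<'E'
from h import *
row((.4683,-.3127,.046),toolR(0,0)); print(readout.read_state()['force'])
E
```

```text
row [0.0015 0.006  0.0141] [-0.0007  0.0015 -0.0002] nrows>= 0.1
[-0.13078656 -0.37800989  0.35412621]
```

send_rows:
  moves:
    - [0.001,0.006,0.012,0,0,0]
    - [0.001,0.006,0.012,0,0,0]

```text
time_s: 15.65
position: [0.4683, -0.3131, 0.047]
tcp_rot: [[-1.0, 0.001, 0.003], [0.001, 1.0, -0.002], [-0.003, -0.002, -1.0]]
force: [0.5, 0.1, 0.2]
opening: 0.7
grasp_force: 0.0
```

send_rows:
  moves:
    - [0,0,0,0,0,0]
    - [0,0,0,0,0,0]
    - [0,0,0,0,0,0]
    - [0,0,0,0,0,0]
    - [0,0,0,0,0,0]
    - [0,0,0,0,0,0]
    - [0,0,0,0,0,0]
    - [0,0,0,0,0,0]
    - [0,0,0,0,0,0]
    - [0,0,0,0,0,0]
  grip: 0.1

```text
time_s: 16.65
position: [0.468, -0.313, 0.0463]
tcp_rot: [[-1.0, 0.001, 0.002], [0.001, 1.0, -0.001], [-0.002, -0.001, -1.0]]
force: [0.1, 1.2, 1.0]
opening: 0.306
grasp_force: 30.0
```

send_rows:
  moves:
    - [0,0,-0.02,0,0,0]
    - [0,0,-0.06,0,0,0]
    - [0,0,-0.12,0,0,0]
    - [0,0,-0.24,0,0,0]
    - [0,0,-0.4,0,0,0]
    - [0,0,-0.5,0,0,0]
    - [0,0,-0.5,0,0,0]
    - [0,0,-0.5,0,0,0]

```text
time_s: 17.45
position: [0.4675, -0.3129, 0.1716]
tcp_rot: [[-1.0, 0.001, 0.003], [0.001, 1.0, -0.002], [-0.003, -0.002, -1.0]]
force: [-0.7, 0.4, -3.3]
opening: 0.304
grasp_force: 30.0
```

```bash
python3 - <<'E'
from cup import *
s=readout.read_state(); print(s['force'].round(2),s['position'])
c=cupm('w14.npz',s['position'][:2],s['position'][2]+.018)
p,d,s=load('w14.npz'); P=cloud('wrist',d,s); Q=(P-np.array(s['position']))
m=(np.hypot(Q[...,0],Q[...,1])<.03)&(np.abs(Q[...,2])<.06)
print(np.histogram(Q[m][:,2]*1000,bins=range(-60,61,4)))
C=Ro.from_euler('z',-14.5,degrees=True).as_matrix(); sp=np.array([.5982,-.0188,0])+C@[.018,0,0]; print('spot',sp)
row((sp[0],sp[1],.18),toolR(-14.5,0)); print(s['joint_positions'])
E
```

```text
[-0.74  0.36 -3.35] [ 0.46750864 -0.31291232  0.17159445]
n 1996 top z 0.1886 enc 460.3511047363281 -311.51861572265625 22.974149703979492 fit [ 0.4624 -0.3116] 0.0156 corrected [ 0.4624 -0.313 ] pix [257.500501   257.04408818] pos [ 0.4675 -0.3129  0.1716]
(array([   0,    0,    0,    0,    0,    3,  112,  196,  120,  136,  138,
        146,  456, 1716,  117,  117,  121,  270,  368, 1754,  195,  233,
        192,  216,  292,  245,  179,  329,   84,  104]), array([-60, -56, -52, -48, -44, -40, -36, -32, -28, -24, -20, -16, -12,
        -8,  -4,   0,   4,   8,  12,  16,  20,  24,  28,  32,  36,  40,
        44,  48,  52,  56,  60]))
spot [ 0.61562666 -0.02330684  0.        ]
row [-0.5932  1.1568 -0.0373] [0.0003 0.0005 0.1601] nrows>= 6.5
[-4.51992380e+01  2.91276718e+01  9.42518408e+01  5.27560285e-02
  5.64454985e+01 -1.35142954e+02]
```

```bash
python3 - <<'E'
from h import *
p,d,s=load('w14.npz'); P=cloud('wrist',d,s); Q=(P-np.array(s['position']))@np.array(s['tcp_rot']); g=cv2.cvtColor(p,cv2.COLOR_RGB2GRAY)
for u in (248,258,268):
    for v in range(222,292,2):
        print(u,v,g[v,u],(Q[v,u]*1000).round(1).tolist()) if u==258 else None
v=245
for u in range(225,292,3): print(u,g[v,u],(Q[v,u]*1000).round(1).tolist())
E
```

```text
258 222 127 [14.0, 1.6, 3.9]
258 224 130 [12.3, 1.6, 5.0]
258 226 132 [11.7, 1.6, 3.6]
258 228 133 [9.4, 1.6, 6.1]
258 230 133 [8.8, 1.6, 4.6]
258 232 111 [7.2, 1.6, 5.4]
258 234 92 [13.5, 1.6, -11.5]
258 236 97 [12.9, 1.6, -12.7]
258 238 100 [13.2, 1.6, -15.8]
258 240 131 [12.7, 1.6, -17.0]
258 242 127 [11.7, 1.6, -17.3]
258 244 127 [10.5, 1.6, -17.1]
258 246 127 [9.7, 1.6, -17.7]
258 248 127 [8.0, 1.6, -16.6]
258 250 127 [7.1, 1.6, -17.0]
258 252 126 [6.0, 1.6, -17.0]
258 254 125 [5.1, 1.6, -17.5]
258 256 125 [3.7, 1.6, -16.9]
258 258 127 [2.8, 1.6, -17.3]
258 260 123 [2.1, 1.6, -18.2]
258 262 123 [0.7, 1.6, -17.7]
258 264 124 [-0.6, 1.6, -17.5]
258 266 125 [-1.7, 1.6, -17.5]
258 268 125 [-3.6, 1.6, -16.1]
258 270 123 [-4.6, 1.6, -16.4]
258 272 126 [-6.1, 1.6, -16.0]
258 274 231 [-6.7, 1.6, -17.0]
258 276 156 [31.2, 1.5, -81.1]
258 278 46 [32.0, 1.5, -83.5]
258 280 61 [31.5, 1.5, -83.7]
258 282 66 [31.1, 1.5, -84.2]
258 284 69 [30.8, 1.5, -84.6]
258 286 61 [30.4, 1.5, -85.1]
258 288 63 [30.0, 1.5, -85.4]
258 290 63 [30.5, 1.5, -87.1]
225 32 [8.0, -15.4, -13.1]
228 20 [8.4, -13.8, -14.0]
231 28 [8.2, -12.3, -13.5]
234 95 [-0.8, -12.2, 4.9]
237 91 [8.8, -9.1, -14.8]
240 115 [9.6, -7.5, -16.5]
243 135 [9.7, -5.9, -16.5]
246 129 [9.5, -4.4, -16.2]
249 127 [9.9, -2.9, -16.9]
252 128 [10.0, -1.4, -17.2]
255 128 [9.8, 0.1, -16.8]
258 126 [10.1, 1.6, -17.5]
261 127 [10.0, 3.1, -17.2]
264 129 [10.2, 4.6, -17.7]
267 131 [10.0, 6.1, -17.2]
270 129 [10.2, 7.6, -17.5]
273 134 [9.8, 9.1, -16.8]
276 101 [9.0, 10.8, -15.1]
279 92 [7.0, 12.6, -11.1]
282 30 [3.4, 14.8, -3.6]
285 22 [7.8, 15.6, -12.6]
288 27 [7.9, 17.1, -12.9]
291 25 [8.3, 18.6, -13.7]
```

```bash
cat > place.py <<'E'
from h import *
C=Ro.from_euler('z',-14.5,degrees=True).as_matrix(); SP=np.array([.5982,-.0188,0])+C@[.017,-.0014,0]
def rw(z): row((SP[0],SP[1],z),toolR(-14.5,0))
def off():
    s=readout.read_state(); print('off carrier mm',((np.array(s['position'])-SP)@C*1000).round(2),'F',s['force'].round(1))
E
python3 -c "
from place import *
print(SP); rw(.16)"
```

```text
[ 0.61430798 -0.02441187  0.        ]
row [-0.5878  1.1524  0.0427] [0.0003 0.0005 0.1601] nrows>= 6.5
```

send_rows:
  moves:
    - [-0.1,0.16,0,0,0,0.04]
    - [-0.18,0.32,0,0,0,0.08]
    - [-0.27,0.48,0.01,0,0,0.12]
    - [-0.35,0.64,0.02,0,0,0.16]
    - [-0.42,0.8,0.03,0,0,0.16]
    - [-0.5,0.92,0.04,0,0,0.16]
    - [-0.55,1.0,0.04,0,0,0.16]
    - [-0.588,1.0,0.04,0,0,0.16]
    - [-0.588,1.0,0.04,0,0,0.16]

```text
time_s: 18.4
position: [0.6155, -0.063, 0.1595]
tcp_rot: [[-0.969, 0.249, 0.001], [0.249, 0.969, -0.001], [-0.001, -0.001, -1.0]]
force: [-0.2, -0.8, -2.7]
opening: 0.308
grasp_force: 30.0
```

```bash
python3 -c "
from place import *
off(); rw(.11)"
```

```text
off carrier mm [ 10.8  -37.08 159.45] F [-0.2 -0.8 -2.7]
row [0.0431 0.1486 0.1976] [-0.0007  0.0005  0.0012] nrows>= 1.3
```

send_rows:
  moves:
    - [0.02,0.075,0.03,0,0,0]
    - [0.043,0.148,0.06,0,0,0.001]
    - [0.043,0.148,0.13,0,0,0.001]
    - [0.043,0.148,0.197,0,0,0.001]
    - [0.043,0.148,0.197,0,0,0.001]
    - [0.043,0.148,0.197,0,0,0.001]
    - [0.043,0.148,0.197,0,0,0.001]

```text
time_s: 19.1
position: [0.6145, -0.0258, 0.1127]
tcp_rot: [[-0.968, 0.253, 0.003], [0.253, 0.968, -0.001], [-0.004, -0.001, -1.0]]
force: [0.7, 0.2, -2.3]
opening: 0.307
grasp_force: 30.0
```

```bash
python3 -c "
from place import *
off(); rw(.076); rw(.0715)"
```

```text
off carrier mm [  0.52  -1.31 112.67] F [ 0.7  0.2 -2.3]
row [0.0026 0.0053 0.1467] [-0.0004  0.0023 -0.0016] nrows>= 0.7
row [0.0027 0.0053 0.1647] [-0.0004  0.0023 -0.0016] nrows>= 0.8
```

send_rows:
  moves:
    - [0.003,0.005,0.05,0,0.002,0]
    - [0.003,0.005,0.1,0,0.002,0]
    - [0.003,0.005,0.146,0,0.002,0]
    - [0.003,0.005,0.146,0,0.002,0]
    - [0.003,0.005,0.146,0,0.002,0]

```text
time_s: 19.6
position: [0.6133, -0.0233, 0.0747]
tcp_rot: [[-0.968, 0.252, -0.002], [0.252, 0.968, 0.0], [0.002, -0.001, -1.0]]
force: [0.9, -0.3, -1.3]
opening: 0.306
grasp_force: 30.0
```

```bash
python3 -c "
from place import *
off(); rw(.0705)"
```

```text
off carrier mm [-1.25  0.83 74.72] F [ 0.9 -0.3 -1.3]
row [-0.005  -0.0033  0.0169] [-0.0003 -0.0014 -0.0007] nrows>= 0.1
```

send_rows:
  moves:
    - [-0.005,-0.003,0.006,0,0,0]
    - [-0.005,-0.003,0.012,0,0,0]
    - [-0.005,-0.003,0.017,0,0,0]
    - [-0.005,-0.003,0.017,0,0,0]
    - [-0.005,-0.003,0.017,0,0,0]

```text
time_s: 20.1
position: [0.6148, -0.0245, 0.0714]
tcp_rot: [[-0.968, 0.252, -0.001], [0.252, 0.968, -0.0], [0.0, -0.0, -1.0]]
force: [0.5, -0.0, -3.1]
opening: 0.306
grasp_force: 30.0
```

```bash
python3 -c "
from place import *
off(); rw(.0705)"
```

```text
off carrier mm [5.000e-01 5.000e-02 7.143e+01] F [ 0.5 -0.  -3.1]
row [ 0.002  -0.0002  0.0037] [-0.0003 -0.0003 -0.0008] nrows>= 0.0
```

Still carrying the cup's weight, so about 1 mm to go.

send_rows:
  moves:
    - [0.001,0,0.004,0,0,0]
    - [0.001,0,0.006,0,0,0]
    - [0.001,0,0.006,0,0,0]

```text
time_s: 20.4
position: [0.6148, -0.0243, 0.0703]
tcp_rot: [[-0.968, 0.252, -0.0], [0.252, 0.968, -0.0], [-0.0, -0.0, -1.0]]
force: [-0.2, 0.6, 1.2]
opening: 0.304
grasp_force: 30.0
```

The force turned positive, so the cup is standing. Releasing.

send_rows:
  moves:
    - [0,0,0,0,0,0]
    - [0,0,0,0,0,0]
    - [0,0,0,0,0,0]
    - [0,0,0,0,0,0]
    - [0,0,0,0,0,0]
  grip: 0.5

```text
time_s: 20.9
position: [0.6146, -0.0245, 0.0698]
tcp_rot: [[-0.968, 0.252, -0.001], [0.252, 0.968, -0.0], [0.001, -0.001, -1.0]]
force: [-1.1, -0.3, 0.1]
opening: 0.493
grasp_force: 0.0
```

send_rows:
  moves:
    - [0,0,-0.03,0,0,0]
    - [0,0,-0.1,0,0,0]
    - [0,0,-0.2,0,0,0]
    - [0,0,-0.35,0,0,0]
    - [0,0,-0.5,0,0,0]
    - [-0.1,0,-0.6,0,0,0]
    - [-0.2,0,-0.6,0,0,0]
    - [-0.2,0,-0.6,0,0,0]
    - [-0.2,0,-0.6,0,0,0]

```text
time_s: 21.8
position: [0.6625, -0.0369, 0.2197]
tcp_rot: [[-0.968, 0.252, -0.002], [0.252, 0.968, -0.0], [0.002, -0.001, -1.0]]
force: [0.2, -1.2, -0.5]
opening: 0.499
grasp_force: 0.0
```

```bash
python3 - <<'E'
from cup import *
from lev import knob
c=cupm('w15.npz',(.615,-.024),.088)
C=Ro.from_euler('z',-14.5,degrees=True).as_matrix(); print('cup in carrier',((np.r_[c,0]-[.5982,-.0188,0])@C*1000).round(1))
piv=np.array([.5982,-.0188,0])+C@[.018,.0606,0]; print(piv)
knob('w16.npz',piv,.097,.085,.112)
p,d,s=load('w16.npz'); P=cloud('wrist',d,s); rr=np.hypot(P[...,0]-piv[0],P[...,1]-piv[1])
m=(P[...,2]>.085)&(P[...,2]<.112)&(np.abs(rr-.097)<.014); q=P[m]; print(q.min(0),q.max(0))
m=(P[...,2]>.078)&(P[...,2]<.09)&(rr<.02); print('pivot top',np.nanmedian(P[m],axis=0),m.sum())
E
```

```text
n 706 top z 0.0872 enc 615.0602416992188 -22.523456573486328 13.838772773742676 fit [ 0.6151 -0.0225] 0.0133 corrected [ 0.6147 -0.0239] pix [258.06232295 133.97592068] pos [ 0.6625 -0.0369  0.2197]
cup in carrier [17.3 -0.8  0. ]
[0.63079969 0.03536291 0.        ]
208 knob [0.725  0.0188 0.0953] world ang -10.8 carrier ang 3.687926535076471 pos [ 0.6618 -0.0367  0.2192] F [ 0.  -0.1 -0.1]
[0.71974359 0.01263875 0.08539514] [0.73157504 0.02562143 0.10448817]
pivot top [0.62999711 0.03647252 0.07934213] 421
```

The cup stands at carrier (17.3, −0.8) mm, upright. Now the bridge: its knob is at about (0.7255, 0.018), carrier angle 4°, and it shuts at −90°.

```bash
cat > br.py <<'E'
from h import *
PV=np.array([.6308,.0348])
def pose(a,off,z,r=.097):
    t=np.radians(a); k=PV+r*np.array([np.cos(t),np.sin(t)])+off*np.array([np.sin(t),-np.cos(t)]); return np.r_[k,z],toolR(a,0)
def rows(lst,z=.092):
    s=readout.read_state(); R0=np.array(s['tcp_rot']); p=np.array(s['position']); out=[]
    for a,off in lst:
        q,R=pose(a,off,z); out.append(np.r_[R0.T@(q-p)/.25,Ro.from_matrix(R0.T@R).as_rotvec(degrees=True)/90].round(3).tolist())
    print(str(out),s['force'].round(1))
E
python3 -c "
from br import *
row(*pose(-10.5,0,.14)); print(pose(-10.5,0,.14)[0])"
```

```text
row [-0.1972  0.2729  0.3155] [-0.0003 -0.0022 -0.0452] nrows>= 2.3
[0.72617573 0.01712315 0.14      ]
```

send_rows:
  moves:
    - [-0.1,0.13,0.1,0,-0.002,-0.045]
    - [-0.197,0.273,0.2,0,-0.002,-0.045]
    - [-0.197,0.273,0.315,0,-0.002,-0.045]
    - [-0.197,0.273,0.315,0,-0.002,-0.045]
    - [-0.197,0.273,0.315,0,-0.002,-0.045]
    - [-0.197,0.273,0.315,0,-0.002,-0.045]
  grip: 0.32

```text
time_s: 22.5
position: [0.7281, 0.016, 0.1428]
tcp_rot: [[-0.983, 0.183, 0.004], [0.183, 0.983, -0.001], [-0.005, -0.001, -1.0]]
force: [0.3, -0.4, -0.2]
opening: 0.319
grasp_force: 0.0
```

```bash
python3 -c "
from br import *
row(*pose(-10.5,0,.091)); s=readout.read_state(); print(s['opening'],s['joint_positions'].round(1))"
```

```text
row [0.0094 0.0031 0.2071] [-0.0004  0.0029 -0.0007] nrows>= 1.0
0.3193845063638296 [ -7.5  43.   69.7  -0.1  67.1 -86.9]
```

send_rows:
  moves:
    - [0.009,0.003,0.07,0,0.003,0]
    - [0.009,0.003,0.14,0,0.003,0]
    - [0.009,0.003,0.205,0,0.003,0]
    - [0.009,0.003,0.205,0,0.003,0]
    - [0.009,0.003,0.205,0,0.003,0]

```text
time_s: 23.0
position: [0.7256, 0.0176, 0.0893]
tcp_rot: [[-0.983, 0.183, -0.003], [0.183, 0.983, -0.0], [0.003, -0.001, -1.0]]
force: [0.5, -0.9, -1.0]
opening: 0.321
grasp_force: 0.0
```

```bash
python3 -c "
from br import *
print(readout.read_state()['position'])
rows([(-10.5,.004)]+[(a,.007) for a in range(-14,-62,-5)])"
```

```text
[0.72562701 0.01758771 0.08929939]
[[-0.002, -0.017, -0.011, -0.0, -0.002, -0.0], [-0.0, -0.053, -0.011, -0.0, -0.002, 0.038], [0.006, -0.086, -0.011, -0.001, -0.002, 0.094], [0.015, -0.119, -0.011, -0.001, -0.002, 0.15], [0.026, -0.151, -0.011, -0.001, -0.002, 0.205], [0.041, -0.182, -0.011, -0.001, -0.002, 0.261], [0.058, -0.211, -0.011, -0.001, -0.002, 0.316], [0.077, -0.239, -0.01, -0.001, -0.002, 0.372], [0.099, -0.265, -0.01, -0.001, -0.002, 0.427], [0.123, -0.289, -0.01, -0.001, -0.002, 0.483], [0.149, -0.311, -0.01, -0.001, -0.002, 0.538]] [ 0.5 -0.9 -1. ]
```

send_rows:
  moves:
    - [-0.002,-0.017,-0.011,0,-0.002,0]
    - [0,-0.053,-0.011,0,-0.002,0.038]
    - [0.006,-0.086,-0.011,0,-0.002,0.094]
    - [0.015,-0.119,-0.011,0,-0.002,0.15]
    - [0.026,-0.151,-0.011,0,-0.002,0.205]
    - [0.041,-0.182,-0.011,0,-0.002,0.261]
    - [0.058,-0.211,-0.011,0,-0.002,0.316]
    - [0.077,-0.239,-0.011,0,-0.002,0.372]
    - [0.099,-0.265,-0.011,0,-0.002,0.427]
    - [0.123,-0.289,-0.011,0,-0.002,0.483]
    - [0.149,-0.311,-0.011,0,-0.002,0.538]
    - [0.149,-0.311,-0.011,0,-0.002,0.538]

```text
time_s: 24.2
position: [0.6752, -0.0528, 0.094]
tcp_rot: [[-0.515, 0.857, 0.002], [0.857, 0.515, -0.003], [-0.003, 0.0, -1.0]]
force: [0.1, -0.0, -0.1]
opening: 0.324
grasp_force: 0.0
```

```bash
python3 -c "
from br import *
s=readout.read_state(); print(s['position'],s['grasp_force'])
rows([(a,.007) for a in range(-64,-102,-5)]+[(-102,.007),(-104.5,.007),(-104.5,.007)])"
```

```text
[ 0.67517869 -0.05284733  0.09400283] 0.0
[[0.008, -0.033, 0.008, 0.0, 0.002, 0.056], [0.015, -0.067, 0.008, 0.0, 0.002, 0.111], [0.024, -0.099, 0.008, 0.0, 0.002, 0.167], [0.037, -0.131, 0.008, 0.001, 0.002, 0.222], [0.052, -0.161, 0.008, 0.001, 0.002, 0.278], [0.07, -0.19, 0.008, 0.001, 0.002, 0.333], [0.09, -0.217, 0.008, 0.001, 0.002, 0.389], [0.113, -0.242, 0.008, 0.001, 0.002, 0.445], [0.127, -0.257, 0.008, 0.001, 0.002, 0.478], [0.14, -0.268, 0.007, 0.001, 0.002, 0.506], [0.14, -0.268, 0.007, 0.001, 0.002, 0.506]] [ 0.1 -0.  -0.1]
```

```bash
cat > bk.py <<'E'
from br import *
s,p,d=cap('wrist'); P=cloud('wrist',d,s); rr=np.hypot(P[...,0]-PV[0],P[...,1]-PV[1])
# arm surface (z 69-75) around the pivot, and knob top
for nm,lo,hi,r0,r1 in (('arm',.066,.078,.03,.11),('knobtop',.098,.107,.085,.109)):
    m=(P[...,2]>lo)&(P[...,2]<hi)&(rr>r0)&(rr<r1); q=P[m]; a=np.degrees(np.arctan2(q[:,1]-PV[1],q[:,0]-PV[0])); print(nm,len(q),np.percentile(a,[2,25,50,75,98]).round(0) if len(q) else '', (q.min(0).round(4),q.max(0).round(4)) if len(q) else '')
E
python3 bk.py
```

```text
arm 4359 [-110.  -71.  -58.  -51.  -32.] (array([ 0.5948, -0.0558,  0.066 ]), array([0.6853, 0.0242, 0.078 ]))
knobtop 796 [-76. -61. -58. -55. -48.] (array([ 0.6513, -0.0661,  0.098 ]), array([ 0.6931, -0.0303,  0.107 ]))
```

The arm has followed to about −58°. Now the rest of the arc.

send_rows:
  moves:
    - [0.008,-0.033,0.008,0,0.002,0.056]
    - [0.015,-0.067,0.008,0,0.002,0.111]
    - [0.024,-0.099,0.008,0,0.002,0.167]
    - [0.037,-0.131,0.008,0.001,0.002,0.222]
    - [0.052,-0.161,0.008,0.001,0.002,0.278]
    - [0.07,-0.19,0.008,0.001,0.002,0.333]
    - [0.09,-0.217,0.008,0.001,0.002,0.389]
    - [0.113,-0.242,0.008,0.001,0.002,0.445]
    - [0.127,-0.257,0.008,0.001,0.002,0.478]
    - [0.14,-0.268,0.007,0.001,0.002,0.506]
    - [0.14,-0.268,0.007,0.001,0.002,0.506]

```text
time_s: 25.35
position: [0.6133, -0.0594, 0.0934]
tcp_rot: [[0.25, 0.968, 0.029], [0.968, -0.25, -0.006], [0.002, 0.029, -1.0]]
force: [19.8, -2.1, -12.1]
opening: 0.323
grasp_force: 9.6
```

```bash
python3 bk.py; python3 -c "
from br import *
rows([(-104.5,.009),(-104.5,.011),(-104.5,.013)])"
```

```text
arm 3368 [-122. -105.  -93.  -87.  -70.] (array([ 0.5948, -0.0598,  0.066 ]), array([0.6458, 0.0085, 0.0779]))
knobtop 701 [-112.  -97.  -95.  -92.  -85.] (array([ 0.5962, -0.0707,  0.098 ]), array([ 0.6394, -0.0429,  0.107 ]))
[[-0.005, -0.063, 0.003, 0.018, -0.001, 0.001], [-0.005, -0.071, 0.003, 0.018, -0.001, 0.001], [-0.005, -0.079, 0.003, 0.018, -0.001, 0.001]] [ 19.7  -1.8 -11.6]
```

There's a 20 N block about 8° short of shut. I'll back off and look at what's there.

send_rows:
  moves:
    - [0,0.0,0,0,0,0]
    - [0,0.02,0,0,0,0]
    - [0,0.02,-0.1,0,0,0]
    - [0,0.02,-0.25,0,0,0]
    - [0,0.02,-0.4,0,0,0]
    - [0,0.02,-0.5,0,0,0]
    - [0,0.02,-0.5,0,0,0]

```text
time_s: 26.1
position: [0.6082, -0.0585, 0.2212]
tcp_rot: [[0.248, 0.969, 0.009], [0.969, -0.248, -0.002], [0.0, 0.009, -1.0]]
force: [0.1, -0.1, -0.0]
opening: 0.316
grasp_force: 0.0
```

```bash
cat > st.py <<'E'
from br import *
import sys
s,p,d=cap('wrist'); np.savez(sys.argv[1],p=p,d=d,s=np.array(s,dtype=object)); P=cloud('wrist',d,s); C=Ro.from_euler('z',-14.5,degrees=True).as_matrix()
b=np.array(s['tcp_rot'])[:2,1]*.0014
X=(P-[b[0]+.5982+.25*-.0014,b[1]-.0188-.968*.0014,0])@C*1000   # bias-corrected carrier frame
print(s['position'].round(4),s['force'].round(1))
def circ(nm,c,r,lo,hi):
    m=(np.hypot(X[...,0]-c[0],X[...,1]-c[1])<r)&(X[...,2]>lo)&(X[...,2]<hi); k,l,st,ce=cv2.connectedComponentsWithStats(m.astype(np.uint8))
    if k<2: print(nm,'none'); return
    i=1+np.argmax(st[1:,4]); q=X[l==i]; print(nm,len(q),'mid',((np.percentile(q,2,axis=0)+np.percentile(q,98,axis=0))/2).round(1),'size',(np.percentile(q,98,axis=0)-np.percentile(q,2,axis=0)).round(1),'med z',np.median(q[:,2]).round(1))
circ('cup knob',(18,0),26,82,93)
for a in range(-100,0,10):
    pass
circ('bridge knob top',(30,-33),30,96,109)
circ('pivot top',(18,62),12,76,88)
m=(np.abs(X[...,2]-75)<4)&(np.hypot(X[...,0]-18,X[...,1]-62)>30)&(np.hypot(X[...,0]-18,X[...,1]-62)<86)&(np.hypot(X[...,0]-18,X[...,1])>18)
q=X[m]; 
for y in range(-20,36,6):
    w=q[np.abs(q[:,1]-y)<2]; print('arm y',y,len(w),np.percentile(w[:,0],[3,97]).round(1) if len(w)>3 else '')
E
python3 st.py w17.npz
```

```text
[ 0.6082 -0.0585  0.2212] [ 0.1 -0.1 -0. ]
cup knob 674 mid [16.   2.3 87.2] size [24.3 24.4  3.3] med z 87.3
bridge knob top 160 mid [ 32.3 -32.3 101.2] size [11.6 11.3  6.7] med z 103.1
pivot top 516 mid [17.6 62.4 80.1] size [19.8 21.   6.8] med z 79.0
arm y -20 120 [ 4.  37.3]
arm y -14 51 [ 3.1 37.7]
arm y -8 16 [34.1 37.6]
arm y -2 8 [36.5 37.6]
arm y 4 9 [35.6 37.5]
arm y 10 23 [ 3.4 37.2]
arm y 16 97 [ 2.6 37.3]
arm y 22 152 [ 3.5 37.1]
arm y 28 52 [26.5 37.9]
arm y 34 39 [27.5 37.8]
```

The bridge arm's outer edge runs parallel to the carrier's y axis (x ≈ 37.5 throughout), with the fork tines either side of the neck. That means the block was the bridge's own stop. I'll check that edge and the clamp lever's angle more precisely.

```bash
python3 - <<'E'
from h import *
p,d,s=load('w17.npz'); P=cloud('wrist',d,s); C=Ro.from_euler('z',-14.5,degrees=True).as_matrix()
b=np.array(s['tcp_rot'])[:2,1]*.0014
X=(P-[b[0]+.5982+.25*-.0014,b[1]-.0188-.968*.0014,0])@C*1000
m=(np.abs(X[...,2]-74.5)<3); E=[]
for y in np.arange(-26,44,2):
    w=X[m&(np.abs(X[...,1]-y)<1)&(X[...,0]>20)&(X[...,0]<45)]
    if len(w)>3: E.append((y,w[:,0].max()))
E=np.array(E); k=np.polyfit(E[:,0],E[:,1],1); r=E[:,1]-np.polyval(k,E[:,0]); g=np.abs(r)<1; k=np.polyfit(E[g,0],E[g,1],1); print('bridge edge slope rad',k[0],'resid',r[g].std(),g.sum())
m=(X[...,2]>37)&(X[...,2]<48)&(X[...,0]<-45)&(X[...,0]>-95)&(X[...,1]<18)&(X[...,1]>-28); q=X[m]; print('clamp lever',len(q),q.min(0),q.max(0))
for y in range(-24,18,6):
    w=q[np.abs(q[:,1]-y)<2]; print(y,len(w),np.percentile(w[:,0],[3,97]).round(1) if len(w)>3 else '')
m=(np.abs(X[...,2]-34)<3)&(X[...,0]<2)&(X[...,0]>-48)&(np.abs(X[...,1])<30); q=X[m]; print('plate z',np.median(q,axis=0),len(q))
E
```

```text
bridge edge slope rad 0.001302347607795751 resid 0.2547942094028247 35
clamp lever 514 [-78.05877762 -27.96818932  37.07700203] [-45.0631748  17.9985375  44.7881085]
-24 43 [-74.7 -64.2]
-18 32 [-74.2 -64.1]
-12 44 [-74.8 -64.1]
-6 36 [-74.1 -64.2]
0 48 [-75.1 -63.3]
6 37 [-74.4 -63.3]
12 47 [-75.3 -63.5]
plate z [-26.29613964   0.82752864  33.57898506] 2048
```

Bridge and clamp are both square to the carrier within about 0.01 rad, and the plate is at its proper height. The tool is clear of everything, so I'm handing in.

```bash
python3 -c "
from rig import ticket
print(ticket.hand_in())"
```

```text
the job is handed in; nothing more can be done
None
```

I handed the job in at about 26 s of the 72 s allowed. By my last measurements the plate is flat in the seat, the cup is upright within about 3 mm of its spot, and clamp and bridge are both fully shut; no verdict came back.

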